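# Fill the speed-controller test rack, bar it and power it up

## Robot

A 7-joint arm with a two-finger parallel gripper is mounted at the origin on the work surface. World frame = base frame: x ahead of the robot, y to its left, z up, the work surface at z = 0. Lengths are in mm, angles in rad, forces in N, time in s.
With the tool pointing down it reaches from about 400 to 875 mm from the base axis. Payload 6.5 kg.
Tool frame: the origin (TCP) lies midway between the tips of the shut fingers; the grasp point (between the pads) lies 19 mm behind it; z points along the fingers, y is the line along which they close (so a half turn about z gives the same grasp; the last joint's range is limited). The gripper opens to 88 mm and grips with 3 to 60 N. Pads are 18 mm wide; open, the fingers measure 123 mm over their backs; the gripper's body (75 mm by 187 mm) begins 45 mm behind the grasp point.
Start: joints at [1.164, 0.536, -0.004, 1.538, 0.003, 1.067, -0.071], TCP at [217.252, -612.61, 238.716] pointing down, gripper open.
Joint ranges: [-2.7, 2.7], [-0.37, 2.16], [-1.27, 1.26], [0.24, 2.4], [-1.31, 4.45], [0.19, 1.91], [-2.76, 2.76]. Speed limits (rad/s): [2.39, 2.39, 3.14, 3.14, 3.14, 3.14, 3.14].

## Interface

Orientations are given as a unit quaternion [w, x, y, z].
In Python, from rig import manip gives the robot as it stands.
- The arm moves only by the shell command python3 -m pendant 'ROWS' [OPENING]. ROWS is JSON, a list of rows, each a list of 6 numbers: the shift along the tool's x, y, z as a fraction of full scale, then the turn, a rotation vector about the tool's x, y, z as a fraction of full scale. In form: [[x, y, z, ax, ay, az], ...]. A call has 1 to 5 rows; each row shifts and turns the commanded pose from where the row before left it, along the tool's axes as they then stand; what a row does not reach is not made up. Full scale, the value 1, is 75 cm for a shift and pi rad for a turn. A row lasts 1/10 s, in which the tool goes at most 50 mm and 8.59 degrees, less where a joint would pass 70% of its speed; a pose out of reach is approached as far as the arm can. A call with a number of a shift or a turn outside -1 to 1 is refused whole. A call with a gripper value outside its range is refused whole. OPENING is the gripper's target within -1 to 1 (shut at 1, half-way at 0, fully open at -1), set as the call begins (- or left out, the last holds). The fingers move at their own pace and stop on an object; the grip force is fixed at half the most. Time passes only in rows, so rows that do not move let the fingers close. It gives the time, the measured TCP pose, the force, the opening and the grip force at its end, in the units of the state.
- manip.sense(): the state, without advancing time (a new reading comes with each control period).
- manip.get_image(name): name is "side" or "top"; returns a dict with "color" (480x640x3 uint8, blue, green, red), "fovy" (degrees; the focal length in pixels is half the picture's height over the tangent of half this angle, whatever the lens; pixels are square), "cx", "cy" (the principal point, pixels), "camera_from_world" (4x4, takes a point from world to camera coordinates). Camera axes: x right, y down, z forward; pixel columns grow to the right and rows downward; lengths in mm; the calibration is good to about 2 mm. A picture is of the moment at which its call begins. There is no depth.
- manip.sign_off(): hands the job in; it is judged then, once.
The state is a dict: "time": time; "qpos": joint angles; "joint_velocities": joint speeds; "tau": joint torques, N m; "tool_pos": TCP position; "ee_rot": TCP orientation; "contact_force": force on the tool from outside, world axes, zero at the start; "moment": the same for the moment, N m; "grip_width": opening from 0.0 (shut) to 1.0 (fully open); "gripper_force": force on a finger pad.
Only numpy, scipy, OpenCV 4.12 (cv2) and the standard library are available. Lean on these libraries where they do the work, as an engineer would, in place of code of your own. Each camera call takes 0.05 s, during which the arm holds its last target. There are 200 camera calls.

## Task

Get the bench test rack ready for a burn-in: put every speed-controller board that is waiting in the carrier fully home into a slot of the rack, pulling out only as many blanking plates as you need to make room, so that in the end no slot of the rack is left open; stand the pulled blanks upright in the carrier's slots. Once the rack is full, lay the hold-down bar into the notches of the rack's two end cheeks, over the grips, and only then throw the power lever fully over to on. Leave the boards already in the rack in their slots, and do not disturb the roll of tape and the screwdriver.

Things in the scene. Friction and masses are not known exactly. Their poses are not given: they have to be found in the camera images.
- rack: fixed test rack, open on top: aluminium base 182 (x) x 136 (y) mm, origin under its centre. Six slots in a row along x; cards stand across y, side edges in two grey combs of guides. At x = +-87 mm an end cheek (8 thick, 46 wide, 110 high) carries two ears (to 127 mm high) that form a notch 28 mm wide at its floor, flared upwards. Fan 80 mm square outside the +x cheek, power lever at the +y side
- slot1 (a point): slot 1 of the rack, at x = -65 mm in the rack's frame: where the centre point of a card fully home in it lies, 58 mm above the bench. Every slot is 7 mm wide (x) and 115 mm long (y), its floor 8 mm above the bench, guides 52 mm high, mouths flared (ridges between slots up to 62 mm, lips of the side rails to 72 mm), 26 mm apart
- slot2 (a point): slot 2 of the rack, at x = -39 mm in the rack's frame: where the centre point of a card fully home in it lies, 58 mm above the bench
- slot3 (a point): slot 3 of the rack, at x = -13 mm in the rack's frame: where the centre point of a card fully home in it lies, 58 mm above the bench
- slot4 (a point): slot 4 of the rack, at x = +13 mm in the rack's frame: where the centre point of a card fully home in it lies, 58 mm above the bench
- slot5 (a point): slot 5 of the rack, at x = +39 mm in the rack's frame: where the centre point of a card fully home in it lies, 58 mm above the bench
- slot6 (a point): slot 6 of the rack, at x = +65 mm in the rack's frame: where the centre point of a card fully home in it lies, 58 mm above the bench
- carrier: fixed grey plastic board carrier, open on top, base 168 (x) x 136 (y) mm, origin under its centre: four slots made like the rack's (floor 8 mm above the bench, guides 52 mm high, mouths flaring to 72 mm), in a row along its x at -48, -16, +16 and +48 mm; cards stand across y. A card home in one has its centre point 58 mm above the bench. No cheeks
- board1_c (a point): centre, 50 mm above the lower edge, of a circuit board waiting in the carrier (3 or 4 of the 4 exist): 110 mm wide (its y), 100 mm high (z), upright. Plate 5 mm thick (x) and 70 mm high, with a black grip centred on its top edge: 48 (y) x 12 (x) mm, 30 mm high, to be taken by its two ends (y) from above. Finned heat sink 60 x 40 mm on the +x face, standing 8 mm off it. 110 g
- board2_c (a point): centre, 50 mm above the lower edge, of a circuit board waiting in the carrier (3 or 4 of the 4 exist): 110 mm wide (its y), 100 mm high (z), upright. Plate 5 mm thick (x) and 70 mm high, with a black grip centred on its top edge: 48 (y) x 12 (x) mm, 30 mm high, to be taken by its two ends (y) from above. Finned heat sink 60 x 40 mm on the +x face, standing 8 mm off it. 110 g
- board3_c (a point): centre, 50 mm above the lower edge, of a circuit board waiting in the carrier (3 or 4 of the 4 exist): 110 mm wide (its y), 100 mm high (z), upright. Plate 5 mm thick (x) and 70 mm high, with a black grip centred on its top edge: 48 (y) x 12 (x) mm, 30 mm high, to be taken by its two ends (y) from above. Finned heat sink 60 x 40 mm on the +x face, standing 8 mm off it. 110 g
- board4_c (a point): centre, 50 mm above the lower edge, of a circuit board waiting in the carrier (3 or 4 of the 4 exist): 110 mm wide (its y), 100 mm high (z), upright. Plate 5 mm thick (x) and 70 mm high, with a black grip centred on its top edge: 48 (y) x 12 (x) mm, 30 mm high, to be taken by its two ends (y) from above. Finned heat sink 60 x 40 mm on the +x face, standing 8 mm off it. 110 g
- kept1_c (a point): centre, half-way up, of a like circuit board already in the rack, which stays there (size, shape, axes and grip as board1)
- kept2_c (a point): centre, half-way up, of a like circuit board already in the rack, which stays there (size, shape, axes and grip as board1)
- blank1_c (a point): centre, 50 mm above the lower edge, of a blanking plate in a rack slot at the start (2 or 3 of the 4 exist; absent ones leave open slots): bare metal, no heat sink, 110 mm wide (its y), 100 mm high (z), upright. Plate 5 mm thick (x) and 70 mm high, with a black grip centred on its top edge: 48 (y) x only 8 (x) mm, 30 mm high. 90 g
- blank2_c (a point): centre, 50 mm above the lower edge, of a blanking plate in a rack slot at the start (2 or 3 of the 4 exist; absent ones leave open slots): bare metal, no heat sink, 110 mm wide (its y), 100 mm high (z), upright. Plate 5 mm thick (x) and 70 mm high, with a black grip centred on its top edge: 48 (y) x only 8 (x) mm, 30 mm high. 90 g
- blank3_c (a point): centre, 50 mm above the lower edge, of a blanking plate in a rack slot at the start (2 or 3 of the 4 exist; absent ones leave open slots): bare metal, no heat sink, 110 mm wide (its y), 100 mm high (z), upright. Plate 5 mm thick (x) and 70 mm high, with a black grip centred on its top edge: 48 (y) x only 8 (x) mm, 30 mm high. 90 g
- blank4_c (a point): centre, 50 mm above the lower edge, of a blanking plate in a rack slot at the start (2 or 3 of the 4 exist; absent ones leave open slots): bare metal, no heat sink, 110 mm wide (its y), 100 mm high (z), upright. Plate 5 mm thick (x) and 70 mm high, with a black grip centred on its top edge: 48 (y) x only 8 (x) mm, 30 mm high. 90 g
- bar_c (a point): centre, 25 mm above the underside, of the loose aluminium hold-down bar: 200 mm long (x), 24 wide (y), 15 high, with a black grip in the middle of its top, 50 long (x), 18 thick (y), its top 50 mm above the underside. About 220 g. At first it lies on the bench between rack and carrier, underside down, about along the rack
- notches (a point): point fixed in the rack where the bar's centre point lies when the bar rests in both notches, 135 mm above the bench (the notch floors are at 110 mm, 2 mm above the tops of the grips of cards that are home); axes as the rack's
- power (a joint): power lever of the rack, rad: 0 = off (leaning towards the rack's -x), 1.0 = fully over to on (leaning to +x); hinge axis along the rack's y; it stays where it is left, a very light push (about 1 N) at its ball moves it
- power_tip (a point): centre of the black ball, 26 mm across, at the end of the power lever, 70 mm from the hinge axis, which is at x = 0, y = 95 mm in the rack's frame, 34 mm above the bench. The rod is 10 mm thick; the ball's x in the rack's frame goes from -34 (off) to +34 mm (on)
- tape_c (a point): bystander: centre of a roll of tape lying flat, 96 mm across, 48 mm high
- driver_grip (a point): bystander: handle of a screwdriver 190 mm long lying on the bench near the robot; this point is in the handle
Not all that is in view belongs to the job. Several things look just like the part that bears bar_c: the one meant starts farthest to the robot's left. Leave any orange or turquoise look-alike of the part that bears board1_c alone.

How it is judged (in metres and radians):
On the way, in this order (a step that is already met when the one before it is completed fails the run):
1. every waiting board is home in the rack, no slot is open, pulled blanks stand in the carrier; the bar is not on yet and the power is off ((distance between slot1 and board1_c below 0.008 m or distance between slot1 and board2_c below 0.008 m or distance between slot1 and board3_c below 0.008 m or distance between slot1 and board4_c below 0.008 m or distance between slot1 and kept1_c below 0.008 m or distance between slot1 and kept2_c below 0.008 m or distance between slot1 and blank1_c below 0.008 m or distance between slot1 and blank2_c below 0.008 m or distance between slot1 and blank3_c below 0.008 m or distance between slot1 and blank4_c below 0.008 m) and (distance between slot2 and board1_c below 0.008 m or distance between slot2 and board2_c below 0.008 m or distance between slot2 and board3_c below 0.008 m or distance between slot2 and board4_c below 0.008 m or distance between slot2 and kept1_c below 0.008 m or distance between slot2 and kept2_c below 0.008 m or distance between slot2 and blank1_c below 0.008 m or distance between slot2 and blank2_c below 0.008 m or distance between slot2 and blank3_c below 0.008 m or distance between slot2 and blank4_c below 0.008 m) and (distance between slot3 and board1_c below 0.008 m or distance between slot3 and board2_c below 0.008 m or distance between slot3 and board3_c below 0.008 m or distance between slot3 and board4_c below 0.008 m or distance between slot3 and kept1_c below 0.008 m or distance between slot3 and kept2_c below 0.008 m or distance between slot3 and blank1_c below 0.008 m or distance between slot3 and blank2_c below 0.008 m or distance between slot3 and blank3_c below 0.008 m or distance between slot3 and blank4_c below 0.008 m) and (distance between slot4 and board1_c below 0.008 m or distance between slot4 and board2_c below 0.008 m or distance between slot4 and board3_c below 0.008 m or distance between slot4 and board4_c below 0.008 m or distance between slot4 and kept1_c below 0.008 m or distance between slot4 and kept2_c below 0.008 m or distance between slot4 and blank1_c below 0.008 m or distance between slot4 and blank2_c below 0.008 m or distance between slot4 and blank3_c below 0.008 m or distance between slot4 and blank4_c below 0.008 m) and (distance between slot5 and board1_c below 0.008 m or distance between slot5 and board2_c below 0.008 m or distance between slot5 and board3_c below 0.008 m or distance between slot5 and board4_c below 0.008 m or distance between slot5 and kept1_c below 0.008 m or distance between slot5 and kept2_c below 0.008 m or distance between slot5 and blank1_c below 0.008 m or distance between slot5 and blank2_c below 0.008 m or distance between slot5 and blank3_c below 0.008 m or distance between slot5 and blank4_c below 0.008 m) and (distance between slot6 and board1_c below 0.008 m or distance between slot6 and board2_c below 0.008 m or distance between slot6 and board3_c below 0.008 m or distance between slot6 and board4_c below 0.008 m or distance between slot6 and kept1_c below 0.008 m or distance between slot6 and kept2_c below 0.008 m or distance between slot6 and blank1_c below 0.008 m or distance between slot6 and blank2_c below 0.008 m or distance between slot6 and blank3_c below 0.008 m or distance between slot6 and blank4_c below 0.008 m) and horizontal distance between each of board1_c, board2_c, board3_c, board4_c, kept1_c, kept2_c and rack below 0.072 m and height (world z) of each of board1_c, board2_c, board3_c, board4_c, kept1_c, kept2_c below 0.065 m and ((horizontal distance between blank1_c and rack below 0.072 m and height (world z) of blank1_c below 0.065 m) or (horizontal distance between blank1_c and carrier below 0.056 m and height (world z) of blank1_c below 0.065 m)) and ((horizontal distance between blank2_c and rack below 0.072 m and height (world z) of blank2_c below 0.065 m) or (horizontal distance between blank2_c and carrier below 0.056 m and height (world z) of blank2_c below 0.065 m)) and ((horizontal distance between blank3_c and rack below 0.072 m and height (world z) of blank3_c below 0.065 m) or (horizontal distance between blank3_c and carrier below 0.056 m and height (world z) of blank3_c below 0.065 m)) and ((horizontal distance between blank4_c and rack below 0.072 m and height (world z) of blank4_c below 0.065 m) or (horizontal distance between blank4_c and carrier below 0.056 m and height (world z) of blank4_c below 0.065 m)) and distance between bar_c and notches above 0.04 m and value of joint power below 0.3 rad), for 0.2 s.
2. the hold-down bar lies in both notches, with the power still off (z of bar_c in the frame of notches between -0.004 and 0.004 m and x of bar_c in the frame of notches between -0.012 and 0.012 m and y of bar_c in the frame of notches between -0.005 and 0.005 m and angle between the x axis of rack and the x axis of bar_c, either way round below 0.06 rad and value of joint power below 0.3 rad), for 0.2 s.
3. the power lever is thrown to on (value of joint power above 0.85 rad), for 0.2 s.
At the end, for the whole second after the job is handed in: A card home in every rack slot (8 mm); all waiting and kept boards in the rack (within 7 mm of home); each blank home in the rack or standing in a carrier slot (7 mm); bar at rest in both notches (4 mm high, 5 across, 12 along, 0.06 rad); lever past 0.85 of 1.0 rad ((distance between slot1 and board1_c below 0.008 m or distance between slot1 and board2_c below 0.008 m or distance between slot1 and board3_c below 0.008 m or distance between slot1 and board4_c below 0.008 m or distance between slot1 and kept1_c below 0.008 m or distance between slot1 and kept2_c below 0.008 m or distance between slot1 and blank1_c below 0.008 m or distance between slot1 and blank2_c below 0.008 m or distance between slot1 and blank3_c below 0.008 m or distance between slot1 and blank4_c below 0.008 m) and (distance between slot2 and board1_c below 0.008 m or distance between slot2 and board2_c below 0.008 m or distance between slot2 and board3_c below 0.008 m or distance between slot2 and board4_c below 0.008 m or distance between slot2 and kept1_c below 0.008 m or distance between slot2 and kept2_c below 0.008 m or distance between slot2 and blank1_c below 0.008 m or distance between slot2 and blank2_c below 0.008 m or distance between slot2 and blank3_c below 0.008 m or distance between slot2 and blank4_c below 0.008 m) and (distance between slot3 and board1_c below 0.008 m or distance between slot3 and board2_c below 0.008 m or distance between slot3 and board3_c below 0.008 m or distance between slot3 and board4_c below 0.008 m or distance between slot3 and kept1_c below 0.008 m or distance between slot3 and kept2_c below 0.008 m or distance between slot3 and blank1_c below 0.008 m or distance between slot3 and blank2_c below 0.008 m or distance between slot3 and blank3_c below 0.008 m or distance between slot3 and blank4_c below 0.008 m) and (distance between slot4 and board1_c below 0.008 m or distance between slot4 and board2_c below 0.008 m or distance between slot4 and board3_c below 0.008 m or distance between slot4 and board4_c below 0.008 m or distance between slot4 and kept1_c below 0.008 m or distance between slot4 and kept2_c below 0.008 m or distance between slot4 and blank1_c below 0.008 m or distance between slot4 and blank2_c below 0.008 m or distance between slot4 and blank3_c below 0.008 m or distance between slot4 and blank4_c below 0.008 m) and (distance between slot5 and board1_c below 0.008 m or distance between slot5 and board2_c below 0.008 m or distance between slot5 and board3_c below 0.008 m or distance between slot5 and board4_c below 0.008 m or distance between slot5 and kept1_c below 0.008 m or distance between slot5 and kept2_c below 0.008 m or distance between slot5 and blank1_c below 0.008 m or distance between slot5 and blank2_c below 0.008 m or distance between slot5 and blank3_c below 0.008 m or distance between slot5 and blank4_c below 0.008 m) and (distance between slot6 and board1_c below 0.008 m or distance between slot6 and board2_c below 0.008 m or distance between slot6 and board3_c below 0.008 m or distance between slot6 and board4_c below 0.008 m or distance between slot6 and kept1_c below 0.008 m or distance between slot6 and kept2_c below 0.008 m or distance between slot6 and blank1_c below 0.008 m or distance between slot6 and blank2_c below 0.008 m or distance between slot6 and blank3_c below 0.008 m or distance between slot6 and blank4_c below 0.008 m) and horizontal distance between each of board1_c, board2_c, board3_c, board4_c, kept1_c, kept2_c and rack below 0.072 m and height (world z) of each of board1_c, board2_c, board3_c, board4_c, kept1_c, kept2_c below 0.065 m and ((horizontal distance between blank1_c and rack below 0.072 m and height (world z) of blank1_c below 0.065 m) or (horizontal distance between blank1_c and carrier below 0.056 m and height (world z) of blank1_c below 0.065 m)) and ((horizontal distance between blank2_c and rack below 0.072 m and height (world z) of blank2_c below 0.065 m) or (horizontal distance between blank2_c and carrier below 0.056 m and height (world z) of blank2_c below 0.065 m)) and ((horizontal distance between blank3_c and rack below 0.072 m and height (world z) of blank3_c below 0.065 m) or (horizontal distance between blank3_c and carrier below 0.056 m and height (world z) of blank3_c below 0.065 m)) and ((horizontal distance between blank4_c and rack below 0.072 m and height (world z) of blank4_c below 0.065 m) or (horizontal distance between blank4_c and carrier below 0.056 m and height (world z) of blank4_c below 0.065 m)) and z of bar_c in the frame of notches between -0.004 and 0.004 m and x of bar_c in the frame of notches between -0.012 and 0.012 m and y of bar_c in the frame of notches between -0.005 and 0.005 m and angle between the x axis of rack and the x axis of bar_c, either way round below 0.06 rad and value of joint power above 0.85 rad and linear speed of bar below 0.02 m/s); the robot touches nothing.
It fails at once if a board already in the rack is pulled out of place (more than 25 mm) (distance of any of kept1_c, kept2_c from where it was at the start of the episode above 0.025 m).
It fails at once if the roll of tape or the screwdriver is moved by more than 30 mm (distance of any of tape_c, driver_grip from where it was at the start of the episode above 0.03 m).
Of blank1, blank2, blank3, blank4 only 2 to 3 are there at a start; the rules pass over those that are not, and their reading is None.
Of board1, board2, board3, board4 only 3 to 4 are there at a start; the rules pass over those that are not, and their reading is None.
At some moment in a run one of bar may be knocked a few centimetres aside while the robot is not near it.
It also fails if it takes over 210 s, if anything falls off the work surface, if the arm or the gripper's body presses on something with over 40 N, if the wrist force passes 120 N, or if a joint passes its speed limit or range.

## Working session

There is one attempt and no reset: what is moved stays moved. The work goes in short steps, Python scripts to look and compute and a shell command to move; the robot and the scene stay as the last step left them, time stands still between calls to the robot, and variables do not carry over. Pictures are saved under pics/ and viewed, at most 14 in all, crops included, and the job is handed in when it is done.

```bash
ls; mkdir -p pics; cat > h.py <<'E'
import numpy as np, cv2, json
from rig import manip
def cap(name, f):
    im=manip.get_image(name); cv2.imwrite('pics/%s.png'%f, im['color'])
    np.savez('pics/%s.npz'%f, **{k:np.array(im[k]) for k in ('color','fovy','cx','cy','camera_from_world')}); return im
def load(f): return dict(np.load('pics/%s.npz'%f))
def K(im):
    h=im['color'].shape[0]; fl=h/2/np.tan(np.radians(float(im['fovy']))/2)
    return fl,float(im['cx']),float(im['cy']),np.array(im['camera_from_world'])
def proj(im,P):
    fl,cx,cy,T=K(im); P=np.atleast_2d(P); c=P@T[:3,:3].T+T[:3,3]
    return np.c_[fl*c[:,0]/c[:,2]+cx, fl*c[:,1]/c[:,2]+cy]
def unproj(im,uv,z):
    fl,cx,cy,T=K(im); R=T[:3,:3]; o=-R.T@T[:3,3]
    uv=np.atleast_2d(uv); d=np.c_[(uv[:,0]-cx)/fl,(uv[:,1]-cy)/fl,np.ones(len(uv))]@R
    return o+d*((z-o[2])/d[:,2])[:,None]
E
python3 - <<'E'
from h import *
for n in('top','side'):
    im=cap(n,n+'0'); print(n,K(im))
print(manip.sense())
E
```

```text
pics
top (np.float64(600.3411660071592), 313.2993029108548, 241.03778898816054, array([[ 4.26709762e-03, -9.99849508e-01,  1.68152739e-02,
        -2.34769329e+01],
       [-9.98366227e-01, -5.21770661e-03, -5.69003654e-02,
         5.35904630e+02],
       [ 5.69795395e-02, -1.65450021e-02, -9.98238246e-01,
         1.74277284e+03],
       [ 0.00000000e+00,  0.00000000e+00,  0.00000000e+00,
         1.00000000e+00]]))
side (np.float64(522.9712312362116), 317.97870829503574, 242.59301620494725, array([[-9.06690919e-01, -4.21771357e-01,  4.52762672e-03,
         4.65376729e+02],
       [-2.50099931e-01,  5.28939580e-01, -8.10970373e-01,
         2.40284919e+02],
       [ 3.39649234e-01, -7.36431832e-01, -5.85069701e-01,
         9.80417210e+02],
       [ 0.00000000e+00,  0.00000000e+00,  0.00000000e+00,
         1.00000000e+00]]))
{'time': 0.1, 'qpos': array([ 1.16379471,  0.53708848, -0.00443476,  1.53873339,  0.00260109,
        1.06728934, -0.07124395]), 'joint_velocities': array([-3.24219390e-04, -2.97880269e-03, -1.03452079e-03, -6.67417578e-04,
       -2.01463855e-04, -2.43681843e-04, -2.09241663e-05]), 'tau': array([ 2.21087670e-03, -5.72078311e+01,  9.94089246e-01, -2.52230859e+01,
       -5.61379362e-02,  1.34551417e-02,  6.68497637e-05]), 'tool_pos': array([ 217.06630513, -612.11939764,  237.94393112]), 'ee_rot': array([-7.33537316e-04,  9.85514486e-01,  1.69589579e-01, -1.84611271e-04]), 'contact_force': array([-0.73136981,  0.39730636, -0.02011251]), 'moment': array([-0.03032497,  0.05338966, -0.0143199 ]), 'gripper_force': 0.0, 'grip_width': 0.9997589820793661}
```

View pics/top0.png

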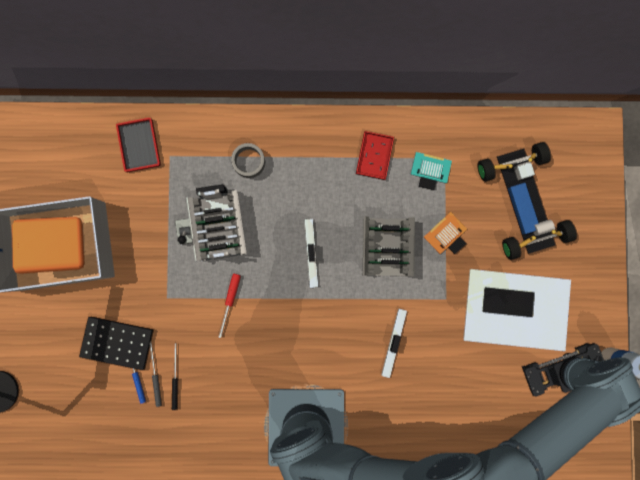

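View pics/side0.png

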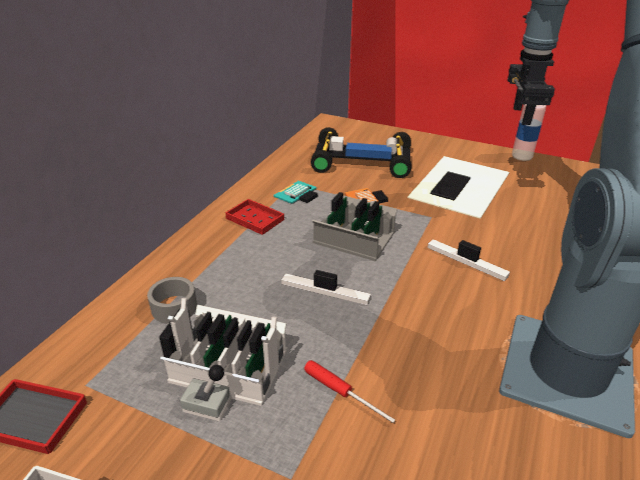

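The top view shows the rack at about (217,227), the carrier at (392,247), the target bar at (312,252) because it lies farthest left, the tape at (248,160) and the driver at (232,290). I'll zoom in on the rack and carrier.

```bash
python3 - <<'E'
from h import *
t=load('top0')['color']; s=load('side0')['color']
a=cv2.resize(t[175:275,165:265],None,fx=4,fy=4,interpolation=cv2.INTER_CUBIC)
b=cv2.resize(t[205:285,355:435],(400,400),interpolation=cv2.INTER_CUBIC)
cv2.imwrite('pics/ztop.png',np.hstack([a,b]))
a=cv2.resize(s[285:425,140:300],(400*8//7,400),interpolation=cv2.INTER_CUBIC)
b=cv2.resize(s[185:265,305:405],(342,274),interpolation=cv2.INTER_CUBIC)
c=np.zeros((400,800,3),np.uint8); c[:,:457]=a; c[:274,458:]=b
cv2.imwrite('pics/zside.png',c)
E
```

```text
(no output)
```

View pics/ztop.png

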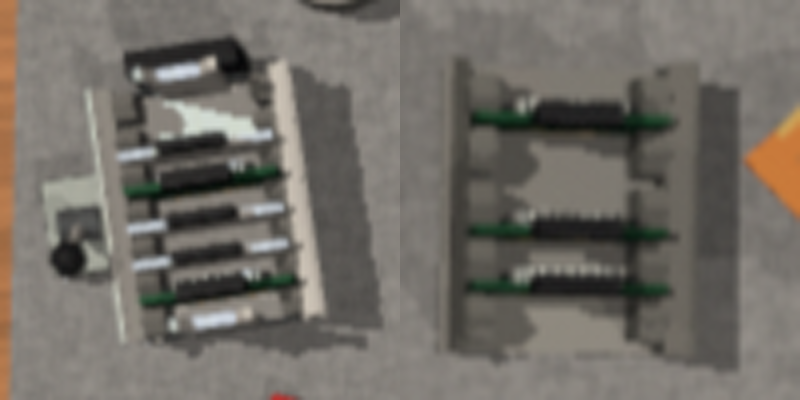

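View pics/zside.png

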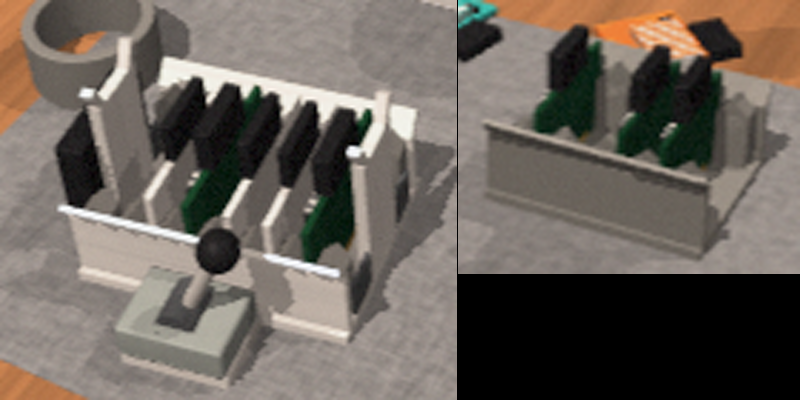

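The rack, counted from its −x end, holds: slot 1 board, 2 blank, 3 blank, 4 board, 5 blank, 6 open. The carrier has boards at +48, −16 and −48, and +16 is empty. Two blanks need pulling, so I'll use 5 and 3. Next I'll fit the poses from the dark grips.

```bash
cat > fit.py <<'E'
from h import *
from scipy.optimize import least_squares
def blobs(im, roi, thr=38, amin=15):
    u0,v0,u1,v1=roi; g=im['color'][v0:v1,u0:u1].max(2).astype(np.uint8)
    g4=cv2.resize(g,None,fx=4,fy=4,interpolation=cv2.INTER_LINEAR)
    n,l,s,c=cv2.connectedComponentsWithStats((g4<thr).astype(np.uint8))
    return [(round((c[i][0]+.5)/4-.5+u0,2),round((c[i][1]+.5)/4-.5+v0,2),round(s[i][4]/16,1)) for i in range(1,n) if s[i][4]/16>amin]
if __name__=='__main__':
    t=load('top0'); s=load('side0')
    for thr in (30,45,60):
        print(thr,'top rack',blobs(t,(185,180,245,262),thr)); print(' carrier',blobs(t,(365,215,420,272),thr)); print(' bar',blobs(t,(300,210,325,292),thr))
        print(' side rack',blobs(s,(155,300,290,405),thr)); print(' carrier',blobs(s,(310,185,400,250),thr)); print(' bar',blobs(s,(280,260,372,305),thr))
    for uv in ((217,227),): print(unproj(t,uv,90))
    print(unproj(t,(312,252),50), unproj(t,(392,247),100), unproj(s,(325,281),40))
E
python3 fit.py
```

```text
30 top rack [(np.float64(223.6), np.float64(190.56), np.float64(24.3)), (np.float64(215.22), np.float64(221.03), np.float64(48.2))]
 carrier [(np.float64(390.92), np.float64(229.45), np.float64(37.0))]
 bar []
 side rack [(np.float64(217.09), np.float64(335.33), np.float64(755.0)), (np.float64(244.49), np.float64(337.04), np.float64(149.0)), (np.float64(257.71), np.float64(350.48), np.float64(335.5)), (np.float64(168.05), np.float64(345.19), np.float64(208.1)), (np.float64(218.24), np.float64(375.02), np.float64(55.8))]
 carrier [(np.float64(312.81), np.float64(196.78), np.float64(18.8)), (np.float64(337.29), np.float64(203.76), np.float64(104.2)), (np.float64(382.5), np.float64(200.07), np.float64(19.9)), (np.float64(368.35), np.float64(213.7), np.float64(343.8)), (np.float64(341.43), np.float64(218.77), np.float64(18.2)), (np.float64(356.95), np.float64(225.3), np.float64(25.3)), (np.float64(369.62), np.float64(230.02), np.float64(15.7))]
 bar [(np.float64(325.46), np.float64(282.27), np.float64(212.2))]
45 top rack [(np.float64(216.22), np.float64(188.9), np.float64(100.7)), (np.f
[... 2047 characters left out ...]
.65), np.float64(860.9)), (np.float64(167.44), np.float64(341.65), np.float64(341.9)), (np.float64(280.29), np.float64(353.71), np.float64(36.1)), (np.float64(215.97), np.float64(372.43), np.float64(183.9)), (np.float64(265.85), np.float64(384.6), np.float64(64.1))]
 carrier [(np.float64(312.51), np.float64(195.18), np.float64(50.2)), (np.float64(369.13), np.float64(214.49), np.float64(829.9)), (np.float64(338.03), np.float64(209.89), np.float64(403.2))]
 bar [(np.float64(325.15), np.float64(279.92), np.float64(354.2))]
[[569.72177387 250.19119418  90.        ]]
[[502.52861254 -16.76796682  50.        ]] [[ 515.65821091 -239.38163672  100.        ]] [[497.38842531  -1.30256921  40.        ]]
```

```bash
cat > fit2.py <<'E'
from h import *
from scipy.optimize import minimize
S=4
def box(c,s): return np.array([[c[0]+i*s[0]/2,c[1]+j*s[1]/2,c[2]+k*s[2]/2] for i in(-1,1) for j in(-1,1) for k in(-1,1)])
def card(x,blank): return [(0,box((x,0,43),(5,110,70))),(1,box((x,0,93),(8 if blank else 12,48,30)))]+([] if blank else [(0,box((x+6.5,0,43),(8,60,40)))])
def rackmodel(cards):
    b=[]
    for i,k in enumerate(cards):
        if k: b+=card(-65+26*i,k=='p')
    for sx in(-1,1):
        b.append((0,box((87*sx,0,55),(8,46,110))))
        for sy in(-1,1): b.append((0,box((87*sx,19.5*sy,118),(8,7,17))))
    b.append((0,box((0,62,40),(180,6,64)))); b.append((0,box((0,-62,40),(180,6,64))))
    b.append((1,box((-34,95,95),(20,20,20))))
    return b
def carriermodel(cards):
    b=[]
    for x,k in zip((-48,-16,16,48),cards):
        if k: b+=card(x,k=='p')
    return b+[(0,box((0,s*62,40),(166,6,64))) for s in(-1,1)]
def barmodel(): return [(0,box((0,0,7.5),(200,24,15))),(1,box((0,0,32.5),(50,18,35)))]
def world(P,p,z=0): 
    c,s=np.cos(p[2]),np.sin(p[2]); return np.c_[p[0]+c*P[:,0]-s*P[:,1],p[1]+s*P[:,0]+c*P[:,1],P[:,2]+z]
def render(im,model,p,roi):
    u0,v0,u1,v1=roi; m=np.zeros(((v1-v0)*S,(u1-u0)*S),np.float32); fl,cx,cy,T=K(im)
    W=[(k,world(B,p)) for k,B in model]
    W.sort(key=lambda w:-(T[2,:3]@w[1].mean(0)))
    for k,w in W:
        q=(proj(im,w)-[u0,v0]+.5)*S-.5
        cv2.fillConvexPoly(m,cv2.convexHull(np.round(q*16).astype(np.int32)),float(k),cv2.LINE_8,4)
    return cv2.resize(m,None,fx=1/S,fy=1/S,interpolation=cv2.INTER_AREA)
def obs(im,roi):
    u0,v0,u1,v1=roi; c=im['color'][v0:v1,u0:u1].astype(np.float32); mx=c.max(2)
    o=np.clip((80-mx)/45,0,1); o*=np.clip(1-(c[...,1]-np.maximum(c[...,0],c[...,2])-6)/8,0,1); return o
def fit(views,model,p0):
    O=[(im,roi,cv2.GaussianBlur(obs(im,roi),(0,0),1)) for im,roi in views]
    def f(q):
        p=[p0[0]+q[0],p0[1]+q[1],p0[2]+q[2]/80]
        return sum(((cv2.GaussianBlur(render(im,model,p,roi),(0,0),1)-o)**2).mean()*1e3 for im,roi,o in O)
    best=min((minimize(f,q,method='Nelder-Mead',options=dict(initial_simplex=np.array([q,q+[8,0,0],q+[0,8,0],q+[0,0,8]]),xatol=.05,fatol=1e-4)) for q in map(np.array,([0.,0,0],[5.,5,5],[-5.,-5,-5],[0,0,10.],[0,0,-10.]))),key=lambda r:r.fun)
    q=best.x; return np.array([p0[0]+q[0],p0[1]+q[1],p0[2]+q[2]/80]),best.fun
def overlay(im,model,p,z=0):
    c=cv2.resize(im['color'],None,fx=4,fy=4,interpolation=cv2.INTER_CUBIC)
    for k,B in model:
        q=(proj(im,world(B,p))+.5)*4-.5
        for i in range(8):
            for j in(1,2,4):
                if not i&j: cv2.line(c,*[tuple(int(a) for a in q[n]) for n in(i,i|j)],(0,0,255) if k else (0,255,255),1)
    return c
E
python3 - <<'E'
from fit2 import *
t=load('top0'); s=load('side0')
R=rackmodel(['b','p','p','b','p',None]); C=carriermodel(['b','b',None,'b']); B=barmodel()
tr=(t,(196,202,245,262)); sr=(s,(180,300,272,380)); tc=(t,(368,215,418,272)); sc=(s,(322,190,392,236)); tb=(t,(300,210,325,292)); sb=(s,(280,260,372,305))
for n,M,v,p0 in(('rack',R,[tr,sr],(565,250,.1)),('rackT',R,[tr],(565,250,.1)),('rackS',R,[sr],(565,250,.1)),('car',C,[tc,sc],(530,-240,0)),('carT',C,[tc],(530,-240,0)),('carS',C,[sc],(530,-240,0)),('bar',B,[tb,sb],(500,-17,0)),('barT',B,[tb],(500,-17,0)),('barS',B,[sb],(500,-17,0))):
    p,f=fit(v,M,p0); print(n,p.round(3),round(f,2))
    if n=='rack': pr=p
    if n=='car': pc=p
a=overlay(t,R,pr)[190*4:265*4,185*4:255*4]; b=overlay(t,C,pc)[208*4:283*4,362*4:432*4]
cv2.imwrite('pics/ov_top.png',np.hstack([a,b]))
a=overlay(s,R,pr)[295*4:400*4,155*4:295*4][:,:]; b=overlay(s,C,pc)[185*4:265*4,305*4:405*4]
c=np.zeros((420,960,3),np.uint8); c[:,:560]=a; c[:320,560:]=b; cv2.imwrite('pics/ov_side.png',c[:,:])
cv2.imwrite('pics/ov_side.png',cv2.resize(c,(800,350),interpolation=cv2.INTER_AREA))
E
```

```text
rack [5.77258e+02 2.59661e+02 1.31000e-01] 46.02
rackT [5.76205e+02 2.56308e+02 1.59000e-01] 15.06
rackS [5.78717e+02 2.59884e+02 1.39000e-01] 21.52
car [ 5.21602e+02 -2.33827e+02 -5.00000e-03] 70.64
carT [ 5.20997e+02 -2.38363e+02 -1.30000e-02] 16.88
carS [ 5.21436e+02 -2.29525e+02 -1.70000e-02] 49.15
bar [ 5.02617e+02 -1.39490e+01  1.00000e-03] 11.18
barT [ 5.00474e+02 -1.47190e+01  4.00000e-03] 6.22
barS [ 5.02244e+02 -1.31950e+01  1.42000e-01] 4.27
```

View pics/ov_top.png

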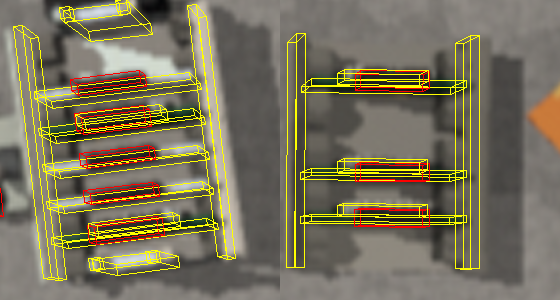

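View pics/ov_side.png

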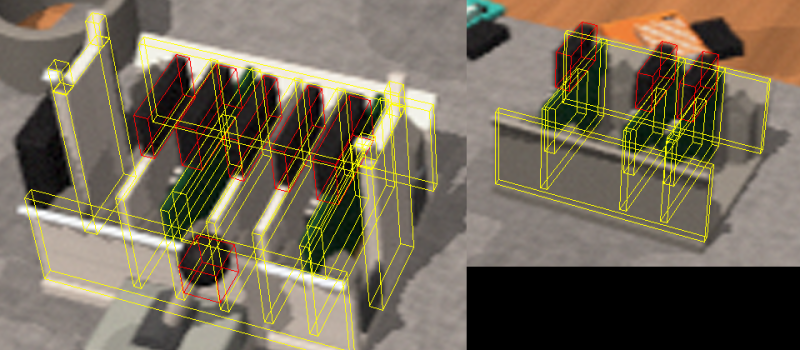

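```bash
cat >> fit2.py <<'E'
def obs(im,roi):
    u0,v0,u1,v1=roi; c=im['color'][v0:v1,u0:u1].astype(np.float32); mx=c.max(2)
    o=np.clip((75-mx)/30,0,1); rel=(c[...,1]-np.maximum(c[...,0],c[...,2]))/(mx+8); return o*np.clip(1-(rel-.15)/.15,0,1)
E
python3 - <<'E'
from fit2 import *
t=load('top0'); s=load('side0')
R=rackmodel(['b','p','p','b','p',None]); C=carriermodel(['b','b',None,'b']); B=barmodel()
tr=(t,(200,202,245,262)); sr=(s,(180,300,272,360)); tc=(t,(368,215,418,272)); sc=(s,(322,190,392,236)); tb=(t,(300,210,325,292)); sb=(s,(280,260,372,305))
for n,M,v,p0 in(('rack',R,[tr,sr],(572,255,.14)),('rackT',R,[tr],(572,255,.14)),('rackS',R,[sr],(572,255,.14)),('car',C,[tc,sc],(522,-235,0)),('carT',C,[tc],(522,-235,0)),('carS',C,[sc],(522,-235,0))):
    p,f=fit(v,M,p0); print(n,p.round(3),round(f,2))
    if n=='rack': pr=p
    if n=='car': pc=p
    o=[]
    for im,roi in v: 
        g=np.hstack([obs(im,roi),render(im,M,p,roi)]); o.append(cv2.resize((g*255).astype(np.uint8),(400,280)))
    if len(v)==2: cv2.imwrite(f'pics/m_{n}.png',np.hstack(o))
cv2.imwrite('pics/masks.png',np.vstack([cv2.imread('pics/m_rack.png'),cv2.imread('pics/m_car.png')]))
E
```

```text
rack [5.77470e+02 2.59726e+02 1.60000e-01] 38.68
rackT [5.76196e+02 2.56886e+02 1.48000e-01] 15.42
rackS [5.78775e+02 2.59869e+02 1.68000e-01] 12.9
car [ 5.21748e+02 -2.33501e+02 -1.30000e-02] 65.86
carT [ 5.20610e+02 -2.37983e+02 -2.00000e-03] 19.83
carS [ 5.22367e+02 -2.32036e+02 -8.00000e-03] 42.03
```

View pics/masks.png

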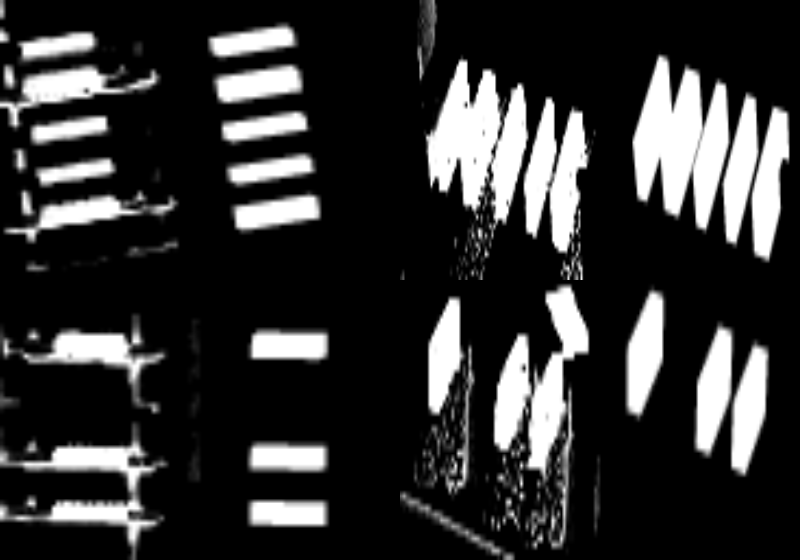

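```bash
cat >> fit2.py <<'E'
_obs=obs
def obs(im,roi):
    o=_obs(im,roi); u0,v0,u1,v1=roi
    if u0==322: o[:17,52:]=0   # dark thing behind the carrier
    o=cv2.resize(o,None,fx=4,fy=4,interpolation=cv2.INTER_LINEAR)
    n=11 if u0 in(200,368) else 15
    o=cv2.morphologyEx(o,cv2.MORPH_OPEN,cv2.getStructuringElement(cv2.MORPH_ELLIPSE,(n,n)))
    return cv2.resize(o,None,fx=.25,fy=.25,interpolation=cv2.INTER_AREA)
E
python3 - <<'E'
from fit2 import *
t=load('top0'); s=load('side0')
R=rackmodel(['b','p','p','b','p',None]); C=carriermodel(['b','b',None,'b'])
tr=(t,(200,202,245,262)); sr=(s,(184,300,272,360)); tc=(t,(368,215,418,272)); sc=(s,(322,190,392,236))
for n,M,v,p0 in(('rack',R,[tr,sr],(575,257,.15)),('rackT',R,[tr],(575,257,.15)),('rackS',R,[sr],(575,257,.15)),('car',C,[tc,sc],(522,-235,0)),('carT',C,[tc],(522,-235,0)),('carS',C,[sc],(522,-235,0))):
    p,f=fit(v,M,p0); print(n,p.round(3),round(f,2))
    if n in('rackT','carT'):
        # residual blob columns, per row profile
        im,roi=v[0]; o=obs(im,roi); r=render(im,M,p,roi)
        for nm,g in(('o',o),('r',r)):
            k,l,st,ce=cv2.connectedComponentsWithStats((g>.5).astype(np.uint8)); print(nm,[(ce[i].round(1)+roi[:2]).tolist()+[int(st[i][2]),int(st[i][3]),int(st[i][4])] for i in range(1,k)])
E
```

```text
rack [5.77680e+02 2.59836e+02 1.61000e-01] 32.18
rackT [5.76382e+02 2.56800e+02 1.49000e-01] 9.63
o [[212.6, 211.2, 16, 6, 60], [213.5, 219.9, 19, 8, 104], [215.1, 229.3, 17, 6, 61], [216.7, 238.3, 16, 5, 51], [217.5, 246.9, 18, 7, 84]]
r [[212.7, 210.7, 19, 6, 78], [214.0, 220.0, 19, 7, 103], [215.0, 229.1, 19, 6, 72], [216.1, 238.3, 19, 6, 72], [217.5, 247.5, 19, 8, 93]]
rackS [5.79006e+02 2.59749e+02 1.65000e-01] 12.43
car [ 5.21811e+02 -2.33592e+02 -1.40000e-02] 25.19
carT [ 5.20936e+02 -2.36301e+02 -1.30000e-02] 7.72
o [[391.1, 228.8, 22, 9, 120], [391.2, 251.2, 22, 7, 102], [391.8, 262.0, 22, 7, 87], [368.0, 261.5, 1, 2, 2]]
r [[391.0, 228.0, 19, 5, 95], [390.5, 251.0, 18, 5, 90], [390.0, 262.3, 18, 5, 78]]
carS [ 5.22244e+02 -2.29542e+02 -9.00000e-03] 12.84
```

Rack is at about (577.5, 258.5) with yaw 0.155. Carrier is at about (521.5, −233) with yaw −0.013. Next I'll write a move calculator and approach the +48 board.

```bash
cat > go.py <<'E'
import sys,numpy as np
from rig import manip
from scipy.spatial.transform import Rotation as Ro
RK=(577.5,258.5,.155); CR=(521.5,-233.,-.013)
def slot(f,x,y=0): return f[0]+x*np.cos(f[2])-y*np.sin(f[2]), f[1]+x*np.sin(f[2])+y*np.cos(f[2]), f[2]
def rel(x,y,z,yaw,st=None):
    s=manip.sense(); q=s['ee_rot']; R=Ro.from_quat([q[1],q[2],q[3],q[0]]).as_matrix()
    d=np.array([x,y,z])-s['tool_pos']; G=np.array([[np.cos(yaw),np.sin(yaw),0],[np.sin(yaw),-np.cos(yaw),0],[0,0,-1]])
    l=R.T@d/750; w=Ro.from_matrix(R.T@G).as_rotvec()/np.pi; n=int(np.ceil(np.linalg.norm(d)/48)); m=int(np.ceil(np.linalg.norm(w)*180/8))
    print('tcp',s['tool_pos'].round(1),'F',s['contact_force'].round(1),'grip',round(s['grip_width'],3),round(s['gripper_force'],1),'t',s['time'])
    print('shift total',l.round(4),'| /%d:'%n,(l/max(n,1)).round(4),' turn',w.round(4),'| /%d:'%m,(w/max(m,1)).round(4))
if __name__=='__main__':
    a=sys.argv; 
    if a[1] in 'RC': x,y,yaw=slot(RK if a[1]=='R' else CR,float(a[2])); rel(x,y,float(a[3]),yaw); print('target',round(x,1),round(y,1))
    else: rel(*map(float,a[1:5]))
E
python3 go.py C 48 200
```

```text
tcp [ 217.1 -612.1  237.9] F [-0.7  0.4 -0. ] grip 1.0 0.0 t 0.1
shift total [ 0.6116 -0.3185  0.051 ] | /11: [ 0.0556 -0.029   0.0046]  turn [-5.000e-04  1.000e-04  1.126e-01] | /3: [-0.0002  0.      0.0375]
target 569.5 -233.6
```

```bash
P="python3 -m pendant"
python3 -m pendant '[[0.0556,-0.029,0.0046,0,0,0],[0.0556,-0.029,0.0046,0,0,0],[0.0556,-0.029,0.0046,0,0,0],[0.0556,-0.029,0.0046,0,0,0],[0.0556,-0.029,0.0046,0,0,0]]' -1
python3 -m pendant '[[0.0556,-0.029,0.0046,0,0,0],[0.0556,-0.029,0.0046,0,0,0],[0.0556,-0.029,0.0046,0,0,0],[0.0556,-0.029,0.0046,0,0,0],[0.0556,-0.029,0.0046,0,0,0]]'
python3 -m pendant '[[0.0556,-0.029,0.0046,0,0,0],[0,0,0,0,0,0.0375],[0,0,0,0,0,0.0375],[0,0,0,0,0,0.0375],[0,0,0,0,0,0]]'
python3 go.py C 48 120
```

```text
time: 0.6
tool_pos: [378.2, -438.7, 221.1]
ee_rot: [-0.0, 0.986, 0.17, -0.0]
contact_force: [0.6, -0.2, 0.1]
grip_width: 1.002
gripper_force: 0.0
time: 1.1
tool_pos: [538.4, -266.6, 203.8]
ee_rot: [-0.0, 0.986, 0.17, -0.0]
contact_force: [0.1, -0.1, -0.1]
grip_width: 1.003
gripper_force: 0.0
time: 1.6
tool_pos: [569.4, -233.5, 200.3]
ee_rot: [0.0, 1.0, -0.007, -0.0]
contact_force: [-0.4, -1.0, -0.2]
grip_width: 1.001
gripper_force: 0.0
tcp [ 569.4 -233.5  200.3] F [-0.4 -1.  -0.2] grip 1.001 0.0 t 1.6
shift total [3.000e-04 1.000e-04 1.071e-01] | /2: [0.0001 0.0001 0.0535]  turn [ 0.      0.0003 -0.0001] | /1: [ 0.      0.0003 -0.0001]
target 569.5 -233.6
```

```bash
python3 -m pendant '[[0,0,0.05,0,0,0],[0,0,0.05,0,0,0],[0,0,0.03,0,0,0],[0,0,0.024,0,0,0],[0,0,0,0,0,0]]'
python3 - <<'E'
from h import *
s=cap('side','s1'); t=cap('top','t1')
a=cv2.resize(s['color'][150:260,300:410],(400,400),interpolation=cv2.INTER_CUBIC); b=cv2.resize(t['color'][195:275,345:425],(400,400),interpolation=cv2.INTER_CUBIC)
cv2.imwrite('pics/z1.png',np.hstack([a,b]))
E
```

```text
time: 2.1
tool_pos: [567.5, -233.0, 82.5]
ee_rot: [-0.001, 1.0, -0.005, -0.003]
contact_force: [0.0, -0.3, -0.9]
grip_width: 0.999
gripper_force: 0.0
```

View pics/z1.png

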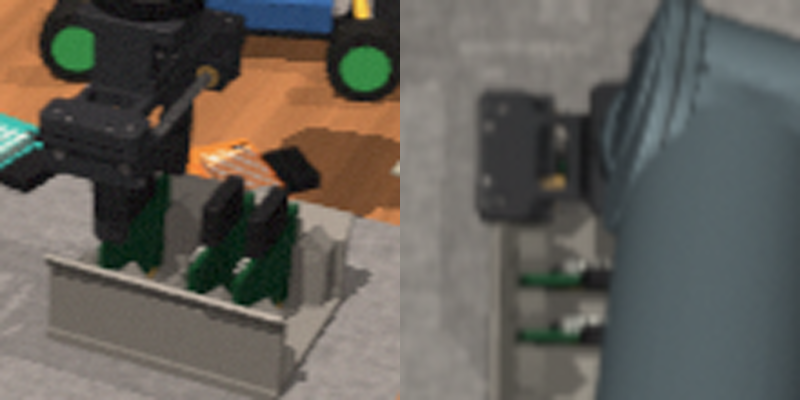

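The fingers straddle the +48 board's grip at side crop (120,180). Closing.

```bash
python3 -m pendant '[[0,0,0,0,0,0],[0,0,0,0,0,0],[0,0,0,0,0,0],[0,0,0,0,0,0],[0,0,0,0,0,0]]' 0.2
python3 -m pendant '[[0,0,0,0,0,0],[0,0,0,0,0,0],[0,0,0,0,0,0],[0,0,0,0,0,0],[0,0,0,0,0,0]]' 1
python3 go.py C 48 82
```

```text
time: 2.7
tool_pos: [569.7, -233.8, 85.5]
ee_rot: [0.0, 1.0, -0.006, 0.0]
contact_force: [-0.3, 0.0, -0.4]
grip_width: 0.571
gripper_force: 0.0
time: 3.2
tool_pos: [569.8, -233.8, 85.4]
ee_rot: [0.0, 1.0, -0.006, 0.0]
contact_force: [0.1, 0.9, 2.3]
grip_width: 0.538
gripper_force: 30.0
tcp [ 569.8 -233.8   85.4] F [0.1 0.9 2.3] grip 0.538 30.0 t 3.2
shift total [-0.0003 -0.0002  0.0046] | /1: [-0.0003 -0.0002  0.0046]  turn [ 0.     -0.0001  0.0002] | /1: [ 0.     -0.0001  0.0002]
target 569.5 -233.6
```

```bash
python3 -m pendant '[[0,0,-0.02,0,0,0],[0,0,-0.03,0,0,0],[0,0,-0.04,0,0,0],[0,0,-0.045,0,0,0],[0,0,-0.05,0,0,0]]'
python3 -m pendant '[[0,0,0,0,0,0],[0,0,0,0,0,0],[0,0,0,0,0,0]]'
python3 go.py R 65 225
```

```text
time: 3.7
tool_pos: [568.8, -233.7, 225.4]
ee_rot: [-0.0, 1.0, -0.006, -0.001]
contact_force: [0.7, -0.1, -1.1]
grip_width: 0.539
gripper_force: 30.0
time: 4.0
tool_pos: [568.6, -233.5, 223.0]
ee_rot: [-0.0, 1.0, -0.006, -0.001]
contact_force: [-0.3, 0.5, -2.2]
grip_width: 0.541
gripper_force: 30.0
tcp [ 568.6 -233.5  223. ] F [-0.3  0.5 -2.2] grip 0.541 30.0 t 4.0
shift total [ 0.089  -0.6705 -0.0024] | /11: [ 0.0081 -0.061  -0.0002]  turn [-0.0003  0.0007 -0.0533] | /2: [-0.0001  0.0003 -0.0267]
target 641.7 268.5
```

```bash
python3 -m pendant '[[0.004,-0.03,0,0,0,0],[0.0075,-0.055,0,0,0,0],[0.0081,-0.061,0,0,0,0],[0.0081,-0.061,0,0,0,0],[0.0081,-0.061,0,0,0,0]]'
python3 -m pendant '[[0.0081,-0.061,0,0,0,0],[0.0081,-0.061,0,0,0,0],[0.0081,-0.061,0,0,0,0],[0.0081,-0.061,0,0,0,0],[0.0081,-0.061,0,0,0,0]]'
python3 -m pendant '[[0.0081,-0.061,0,0,0,0],[0.0045,-0.0345,0,0,0,-0.018],[0,0,0,0,0,-0.018],[0,0,0,0,0,-0.0173],[0,0,0,0,0,0]]'
python3 -m pendant '[[0,0,0,0,0,0],[0,0,0,0,0,0]]'
python3 go.py R 65 170
python3 - <<'E'
from h import *
s=cap('side','s2'); t=cap('top','t2')
a=cv2.resize(s['color'][220:400,120:300],(400,400),interpolation=cv2.INTER_CUBIC); b=cv2.resize(t['color'][165:265,165:265],(400,400),interpolation=cv2.INTER_CUBIC)
cv2.imwrite('pics/z2.png',np.hstack([a,b]))
E
```

```text
time: 4.5
tool_pos: [598.0, -31.4, 222.5]
ee_rot: [0.0, 1.0, -0.006, -0.001]
contact_force: [0.3, -0.2, -0.8]
grip_width: 0.541
gripper_force: 30.0
time: 5.0
tool_pos: [631.3, 196.7, 222.2]
ee_rot: [0.001, 1.0, -0.006, -0.001]
contact_force: [0.5, 0.1, -0.9]
grip_width: 0.545
gripper_force: 30.0
time: 5.5
tool_pos: [641.6, 266.4, 222.0]
ee_rot: [0.001, 0.997, 0.078, -0.002]
contact_force: [-0.3, 0.0, -1.0]
grip_width: 0.536
gripper_force: 30.0
time: 5.7
tool_pos: [642.3, 266.3, 223.4]
ee_rot: [0.0, 0.997, 0.077, -0.001]
contact_force: [0.1, -1.1, -1.2]
grip_width: 0.541
gripper_force: 30.0
tcp [642.3 266.3 223.4] F [ 0.1 -1.1 -1.2] grip 0.541 30.0 t 5.7
shift total [-0.0003 -0.0031  0.0711] | /2: [-0.0001 -0.0016  0.0356]  turn [ 0.0001  0.0003 -0.0005] | /1: [ 0.0001  0.0003 -0.0005]
target 641.7 268.5
```

View pics/z2.png

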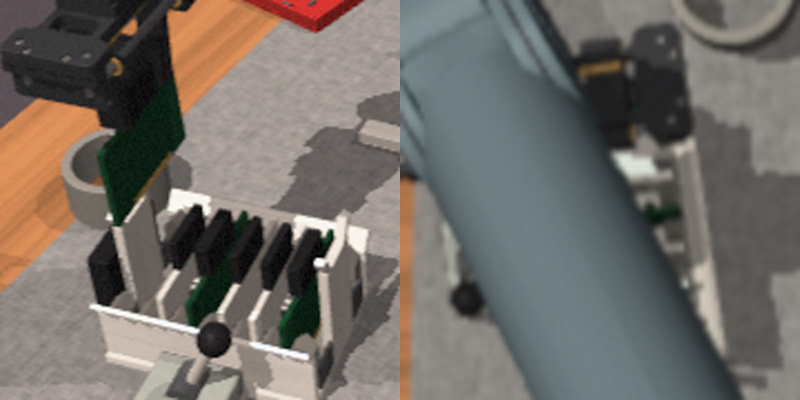

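```bash
python3 -m pendant '[[-0.0003,-0.0031,0.02,0,0,0],[0,0,0.03,0,0,0],[0,0,0.03,0,0,0],[0,0,0.01,0,0,0],[0,0,0,0,0,0]]'
python3 -m pendant '[[0,0,0.005,0,0,0],[0,0,0.005,0,0,0],[0,0,0.005,0,0,0],[0,0,0,0,0,0]]'
python3 -m pendant '[[0,0,0.005,0,0,0],[0,0,0.005,0,0,0],[0,0,0.005,0,0,0],[0,0,0,0,0,0]]'
python3 go.py R 65 85.4;
```

```text
time: 6.3
tool_pos: [640.9, 268.6, 154.6]
ee_rot: [0.001, 0.997, 0.077, -0.002]
contact_force: [0.3, 0.3, -0.9]
grip_width: 0.538
gripper_force: 30.0
time: 6.7
tool_pos: [641.9, 268.9, 145.0]
ee_rot: [0.0, 0.997, 0.077, -0.0]
contact_force: [-0.5, -0.3, -2.0]
grip_width: 0.538
gripper_force: 30.0
time: 7.1
tool_pos: [641.5, 268.7, 133.2]
ee_rot: [0.0, 0.997, 0.077, -0.001]
contact_force: [0.0, 0.3, -0.9]
grip_width: 0.541
gripper_force: 30.0
tcp [641.5 268.7 133.2] F [ 0.   0.3 -0.9] grip 0.541 30.0 t 7.1
shift total [0.0003 0.0003 0.0637] | /1: [0.0003 0.0003 0.0637]  turn [ 0.0001  0.0004 -0.    ] | /1: [ 0.0001  0.0004 -0.    ]
target 641.7 268.5
```

```bash
python3 -m pendant '[[0,0,0.006,0,0,0],[0,0,0.006,0,0,0],[0,0,0,0,0,0]]'
python3 -m pendant '[[0,0,0.01,0,0,0],[0,0,0.01,0,0,0],[0,0,0,0,0,0]]'
python3 -m pendant '[[0,0,0.01,0,0,0],[0,0,0.01,0,0,0],[0,0,0.007,0,0,0],[0,0,0,0,0,0]]'
python3 go.py R 65 85.4;
```

```text
time: 7.4
tool_pos: [641.6, 268.7, 124.1]
ee_rot: [0.0, 0.997, 0.077, -0.001]
contact_force: [-0.4, -0.1, -0.6]
grip_width: 0.54
gripper_force: 30.0
time: 7.7
tool_pos: [641.3, 268.6, 108.4]
ee_rot: [0.0, 0.997, 0.077, -0.001]
contact_force: [-0.5, 0.2, -1.1]
grip_width: 0.539
gripper_force: 30.0
time: 8.1
tool_pos: [641.5, 268.7, 88.5]
ee_rot: [0.0, 0.997, 0.077, -0.001]
contact_force: [0.3, -0.3, -0.5]
grip_width: 0.544
gripper_force: 30.0
tcp [641.5 268.7  88.5] F [ 0.3 -0.3 -0.5] grip 0.544 30.0 t 8.1
shift total [0.0002 0.0002 0.0042] | /1: [0.0002 0.0002 0.0042]  turn [ 0.0002  0.0004 -0.    ] | /1: [ 0.0002  0.0004 -0.    ]
target 641.7 268.5
```

```bash
python3 -m pendant '[[0,0,0.003,0,0,0],[0,0,0.003,0,0,0],[0,0,0,0,0,0]]'
python3 -m pendant '[[0,0,0,0,0,0],[0,0,0,0,0,0],[0,0,0,0,0,0],[0,0,0,0,0,0]]' -1
python3 -m pendant '[[0,0,-0.02,0,0,0],[0,0,-0.02,0,0,0],[0,0,-0.02,0,0,0],[0,0,-0.01,0,0,0],[0,0,0,0,0,0]]'
python3 go.py R 39 140;
```

```text
time: 8.4
tool_pos: [642.0, 269.1, 85.5]
ee_rot: [-0.0, 0.997, 0.077, 0.0]
contact_force: [-1.1, -0.7, -0.2]
grip_width: 0.545
gripper_force: 30.0
time: 8.8
tool_pos: [642.1, 269.0, 85.3]
ee_rot: [-0.0, 0.997, 0.077, 0.0]
contact_force: [-0.6, 0.5, 0.6]
grip_width: 0.882
gripper_force: 0.0
time: 9.3
tool_pos: [643.1, 269.5, 140.0]
ee_rot: [-0.001, 0.997, 0.077, 0.002]
contact_force: [-0.4, 0.3, -1.3]
grip_width: 1.003
gripper_force: 0.0
tcp [643.1 269.5 140. ] F [-0.4  0.3 -1.3] grip 1.003 0.0 t 9.3
shift total [-0.0367  0.001  -0.0001] | /1: [-0.0367  0.001  -0.0001]  turn [-0.0003 -0.0011 -0.0001] | /1: [-0.0003 -0.0011 -0.0001]
target 616.0 264.5
```

```bash
python3 -m pendant '[[-0.02,0,0,0,0,0],[-0.0165,0.001,0,0,0,0],[0,0,0,0,0,0],[0,0,0,0,0,0]]'
python3 -m pendant '[[0,0,0.03,0,0,0],[0,0,0.03,0,0,0],[0,0,0.0125,0,0,0],[0,0,0,0,0,0],[0,0,0,0,0,0]]'
python3 -m pendant '[[0,0,0,0,0,0],[0,0,0,0,0,0],[0,0,0,0,0,0],[0,0,0,0,0,0]]' 0.2
python3 -m pendant '[[0,0,0,0,0,0],[0,0,0,0,0,0],[0,0,0,0,0,0],[0,0,0,0,0,0]]' 1
python3 go.py R 39 85.5;
```

```text
time: 9.7
tool_pos: [615.2, 263.9, 137.6]
ee_rot: [0.0, 0.997, 0.077, -0.0]
contact_force: [0.5, 0.3, -0.6]
grip_width: 0.999
gripper_force: 0.0
time: 10.2
tool_pos: [615.7, 264.2, 83.9]
ee_rot: [-0.0, 0.997, 0.077, 0.0]
contact_force: [-0.2, 0.2, -0.3]
grip_width: 1.001
gripper_force: 0.0
time: 10.6
tool_pos: [615.3, 264.1, 83.8]
ee_rot: [-0.0, 0.997, 0.077, 0.0]
contact_force: [-0.0, -0.3, -0.1]
grip_width: 0.658
gripper_force: 0.0
time: 11.0
tool_pos: [615.2, 264.1, 83.5]
ee_rot: [-0.0, 0.997, 0.077, 0.0]
contact_force: [-0.3, 0.7, 1.9]
grip_width: 0.541
gripper_force: 30.0
tcp [615.2 264.1  83.5] F [-0.3  0.7  1.9] grip 0.541 30.0 t 11.0
shift total [ 0.0012 -0.0004 -0.0026] | /1: [ 0.0012 -0.0004 -0.0026]  turn [-0.     -0.0001 -0.    ] | /1: [-0.     -0.0001 -0.    ]
target 616.0 264.5
```

```bash
python3 -m pendant '[[0,0,-0.02,0,0,0],[0,0,-0.03,0,0,0],[0,0,-0.04,0,0,0],[0,0,-0.045,0,0,0],[0,0,-0.05,0,0,0]]'
python3 -m pendant '[[0,0,0,0,0,0],[0,0,0,0,0,0],[0,0,0,0,0,0]]'
python3 go.py C 48 222
```

```text
time: 11.5
tool_pos: [614.4, 263.7, 223.7]
ee_rot: [0.0, 0.997, 0.077, -0.001]
contact_force: [1.4, 0.6, -0.7]
grip_width: 0.54
gripper_force: 30.0
time: 11.8
tool_pos: [614.2, 263.6, 221.1]
ee_rot: [0.0, 0.997, 0.077, -0.001]
contact_force: [0.7, 0.3, -1.4]
grip_width: 0.537
gripper_force: 30.0
tcp [614.2 263.6 221.1] F [ 0.7  0.3 -1.4] grip 0.537 30.0 t 11.8
shift total [-1.611e-01  6.458e-01 -4.000e-04] | /11: [-0.0146  0.0587 -0.    ]  turn [0.0003 0.0007 0.0535] | /2: [0.0001 0.0003 0.0267]
target 569.5 -233.6
```

```bash
python3 -m pendant '[[-0.008,0.03,0,0,0,0],[-0.0146,0.0587,0,0,0,0],[-0.0146,0.0587,0,0,0,0],[-0.0146,0.0587,0,0,0,0],[-0.0146,0.0587,0,0,0,0]]'
python3 -m pendant '[[-0.0146,0.0587,0,0,0,0],[-0.0146,0.0587,0,0,0,0],[-0.0146,0.0587,0,0,0,0],[-0.0146,0.0587,0,0,0,0],[-0.0146,0.0587,0,0,0,0]]'
python3 -m pendant '[[-0.0146,0.0587,0,0,0,0.018],[-0.007,0.0287,0,0,0,0.018],[0,0,0,0,0,0.0175],[0,0,0,0,0,0],[0,0,0,0,0,0]]'
python3 go.py C 48 150
```

```text
time: 12.3
tool_pos: [595.1, 58.2, 220.6]
ee_rot: [0.0, 0.997, 0.077, -0.001]
contact_force: [0.1, -0.6, 0.2]
grip_width: 0.541
gripper_force: 30.0
time: 12.8
tool_pos: [574.9, -167.4, 220.7]
ee_rot: [-0.0, 0.997, 0.077, -0.001]
contact_force: [1.0, -0.5, -0.4]
grip_width: 0.535
gripper_force: 30.0
time: 13.3
tool_pos: [569.1, -231.3, 221.3]
ee_rot: [-0.001, 1.0, -0.005, -0.001]
contact_force: [0.7, -0.5, 0.1]
grip_width: 0.537
gripper_force: 30.0
tcp [ 569.1 -231.3  221.3] F [ 0.7 -0.5  0.1] grip 0.537 30.0 t 13.3
shift total [0.0007 0.0032 0.0951] | /2: [0.0003 0.0016 0.0475]  turn [-0.0004  0.0004  0.0009] | /1: [-0.0004  0.0004  0.0009]
target 569.5 -233.6
```

```bash
python3 -m pendant '[[0,0.0032,0.03,0,0,0.0009],[0,0,0.04,0,0,0],[0,0,0.025,0,0,0],[0,0,0,0,0,0]]'
python3 -m pendant '[[0,0,0.008,0,0,0],[0,0,0.008,0,0,0],[0,0,0.006,0,0,0],[0,0,0,0,0,0]]'
python3 -m pendant '[[0,0,0.008,0,0,0],[0,0,0.008,0,0,0],[0,0,0,0,0,0]]'
python3 go.py C 48 83.5
```

```text
time: 13.7
tool_pos: [567.4, -233.1, 147.9]
ee_rot: [-0.001, 1.0, -0.007, -0.003]
contact_force: [-0.3, 0.1, -1.8]
grip_width: 0.541
gripper_force: 30.0
time: 14.1
tool_pos: [569.1, -235.2, 134.2]
ee_rot: [-0.0, 1.0, -0.008, -0.0]
contact_force: [-0.2, 0.5, -0.7]
grip_width: 0.539
gripper_force: 30.0
time: 14.4
tool_pos: [568.6, -235.0, 121.5]
ee_rot: [-0.0, 1.0, -0.008, -0.001]
contact_force: [0.8, 1.2, -1.0]
grip_width: 0.542
gripper_force: 30.0
tcp [ 568.6 -235.   121.5] F [ 0.8  1.2 -1. ] grip 0.542 30.0 t 14.4
shift total [ 0.0013 -0.0019  0.0506] | /1: [ 0.0013 -0.0019  0.0506]  turn [-0.0002  0.0004 -0.0009] | /1: [-0.0002  0.0004 -0.0009]
target 569.5 -233.6
```

```bash
python3 -m pendant '[[0,-0.0018,0.01,0,0,0],[0,0,0.01,0,0,0],[0,0,0,0,0,0]]'
python3 -m pendant '[[0,0,0.01,0,0,0],[0,0,0.01,0,0,0],[0,0,0.007,0,0,0],[0,0,0,0,0,0]]'
python3 -m pendant '[[0,0,0.0025,0,0,0],[0,0,0.001,0,0,0],[0,0,0,0,0,0]]'
python3 go.py C 48 83.5
```

```text
time: 14.7
tool_pos: [568.3, -233.8, 105.9]
ee_rot: [-0.0, 1.0, -0.008, -0.001]
contact_force: [0.6, -0.1, -0.9]
grip_width: 0.539
gripper_force: 30.0
time: 15.1
tool_pos: [568.7, -233.8, 86.1]
ee_rot: [-0.0, 1.0, -0.008, -0.001]
contact_force: [0.4, -0.1, -0.7]
grip_width: 0.54
gripper_force: 30.0
time: 15.4
tool_pos: [569.2, -234.1, 84.5]
ee_rot: [0.0, 1.0, -0.008, 0.0]
contact_force: [-0.1, 0.4, -1.0]
grip_width: 0.538
gripper_force: 30.0
tcp [ 569.2 -234.1   84.5] F [-0.1  0.4 -1. ] grip 0.538 30.0 t 15.4
shift total [ 0.0004 -0.0006  0.0014] | /1: [ 0.0004 -0.0006  0.0014]  turn [ 0.    -0.    -0.001] | /1: [ 0.    -0.    -0.001]
target 569.5 -233.6
```

```bash
python3 -m pendant '[[0,0,0.0014,0,0,0],[0,0,0,0,0,0],[0,0,0,0,0,0],[0,0,0,0,0,0],[0,0,0,0,0,0]]' -1
python3 -m pendant '[[0,0,-0.02,0,0,0],[0,0,-0.03,0,0,0],[0,0,-0.025,0,0,0],[0,0,0,0,0,0],[0,0,0,0,0,0]]'
python3 -m pendant '[[-0.03,0,0,0,0,0],[-0.035,0,0,0,0,0],[-0.02,0,0,0,0,0],[0,0,0,0,0,0],[0,0,0,0,0,0]]'
python3 go.py C -16 84
```

```text
time: 15.9
tool_pos: [569.3, -234.0, 83.6]
ee_rot: [0.0, 1.0, -0.008, 0.0]
contact_force: [0.7, -0.2, 0.4]
grip_width: 0.968
gripper_force: 0.0
time: 16.4
tool_pos: [569.4, -234.1, 140.3]
ee_rot: [0.0, 1.0, -0.008, 0.001]
contact_force: [-0.2, 0.6, 0.5]
grip_width: 1.0
gripper_force: 0.0
time: 16.9
tool_pos: [505.7, -232.8, 139.3]
ee_rot: [-0.0, 1.0, -0.008, -0.0]
contact_force: [0.2, -0.5, 0.1]
grip_width: 1.0
gripper_force: 0.0
tcp [ 505.7 -232.8  139.3] F [ 0.2 -0.5  0.1] grip 1.0 0.0 t 16.9
shift total [-0.0003 -0.      0.0738] | /2: [-0.0002 -0.      0.0369]  turn [-0.0001  0.0001 -0.001 ] | /1: [-0.0001  0.0001 -0.001 ]
target 505.5 -232.8
```

```bash
python3 -m pendant '[[0,0,0.03,0,0,-0.001],[0,0,0.03,0,0,0],[0,0,0.0125,0,0,0],[0,0,0,0,0,0],[0,0,0,0,0,0]]'
python3 -m pendant '[[0,0,0,0,0,0],[0,0,0,0,0,0],[0,0,0,0,0,0],[0,0,0,0,0,0]]' 0.2
python3 -m pendant '[[0,0,0,0,0,0],[0,0,0,0,0,0],[0,0,0,0,0,0],[0,0,0,0,0,0]]' 1
python3 go.py C -16 84
python3 -m pendant '[[0,0,-0.02,0,0,0],[0,0,-0.03,0,0,0],[0,0,-0.04,0,0,0],[0,0,-0.045,0,0,0],[0,0,-0.05,0,0,0]]'
python3 -m pendant '[[0,0,0,0,0,0],[0,0,0,0,0,0],[0,0,0,0,0,0]]'
python3 go.py R 39 223
```

```text
time: 17.4
tool_pos: [506.3, -233.0, 85.7]
ee_rot: [0.0, 1.0, -0.006, 0.0]
contact_force: [0.0, 0.3, 0.4]
grip_width: 1.003
gripper_force: 0.0
time: 17.8
tool_pos: [505.6, -233.1, 85.7]
ee_rot: [0.0, 1.0, -0.006, 0.0]
contact_force: [0.5, 0.4, -0.1]
grip_width: 0.664
gripper_force: 0.0
time: 18.2
tool_pos: [505.5, -232.9, 85.5]
ee_rot: [-0.0, 1.0, -0.006, 0.0]
contact_force: [-0.3, 1.1, 2.3]
grip_width: 0.541
gripper_force: 30.0
tcp [ 505.5 -232.9   85.5] F [-0.3  1.1  2.3] grip 0.541 30.0 t 18.2
shift total [-0.     -0.0002  0.0019] | /1: [-0.     -0.0002  0.0019]  turn [-0. -0.  0.] | /1: [-0. -0.  0.]
target 505.5 -232.8
time: 18.7
tool_pos: [504.7, -232.8, 225.7]
ee_rot: [-0.0, 1.0, -0.006, -0.001]
contact_force: [-0.1, 0.5, -0.3]
grip_width: 0.54
gripper_force: 30.0
time: 19.0
tool_pos: [504.5, -232.7, 223.1]
ee_rot: [-0.0, 1.0, -0.006, -0.001]
contact_force: [0.2, 1.2, -1.3]
grip_width: 0.536
gripper_force: 30.0
tcp [ 504.5 -232.7  223.1] F [ 0.2  1.2 -1.3] grip 0.536 30.0 t 19.0
shift total [ 1.402e-01 -6.648e-01  4.000e-04] | /11: [ 0.0127 -0.0604  0.    ]  turn [-0.0003  0.0006 -0.0535] | /2: [-0.0001  0.0003 -0.0267]
target 616.0 264.5
```

```bash
python3 -m pendant '[[0.0067,-0.03,0,0,0,0],[0.0127,-0.06,0,0,0,0],[0.0127,-0.06,0,0,0,0],[0.0127,-0.06,0,0,0,0],[0.0127,-0.06,0,0,0,0]]'
python3 -m pendant '[[0.0127,-0.06,0,0,0,0],[0.0127,-0.06,0,0,0,0],[0.0127,-0.06,0,0,0,0],[0.0127,-0.06,0,0,0,0],[0.0127,-0.06,0,0,0,0]]'
python3 -m pendant '[[0.0127,-0.06,0,0,0,0],[0.0065,-0.0348,0,0,0,-0.018],[0,0,0,0,0,-0.018],[0,0,0,0,0,-0.0175],[0,0,0,0,0,0]]'
python3 -m pendant '[[0,0,0,0,0,0],[0,0,0,0,0,0]]'
python3 go.py R 39 155
```

```text
time: 19.5
tool_pos: [550.2, -29.3, 222.6]
ee_rot: [0.0, 1.0, -0.007, -0.002]
contact_force: [-0.1, -0.1, -1.6]
grip_width: 0.538
gripper_force: 30.0
time: 20.0
tool_pos: [600.9, 194.7, 222.2]
ee_rot: [0.001, 1.0, -0.006, -0.002]
contact_force: [1.1, -0.1, -1.4]
grip_width: 0.539
gripper_force: 30.0
time: 20.5
tool_pos: [616.0, 263.9, 221.9]
ee_rot: [0.001, 0.997, 0.078, -0.002]
contact_force: [0.1, -0.3, -1.2]
grip_width: 0.542
gripper_force: 30.0
time: 20.7
tool_pos: [616.8, 263.8, 223.4]
ee_rot: [0.0, 0.997, 0.077, -0.001]
contact_force: [0.4, 0.4, -1.7]
grip_width: 0.538
gripper_force: 30.0
tcp [616.8 263.8 223.4] F [ 0.4  0.4 -1.7] grip 0.538 30.0 t 20.7
shift total [-0.0007 -0.0011  0.0913] | /2: [-0.0004 -0.0006  0.0456]  turn [ 0.0001  0.0004 -0.0004] | /1: [ 0.0001  0.0004 -0.0004]
target 616.0 264.5
```

```bash
python3 -m pendant '[[-0.0004,-0.0008,0.02,0,0,0],[0,0,0.03,0,0,0],[0,0,0.03,0,0,0],[0,0,0.01,0,0,0],[0,0,0,0,0,0]]'
python3 -m pendant '[[0,0,0.005,0,0,0],[0,0,0.005,0,0,0],[0,0,0.005,0,0,0],[0,0,0,0,0,0]]'
python3 -m pendant '[[0,0,0.005,0,0,0],[0,0,0.005,0,0,0],[0,0,0.005,0,0,0],[0,0,0,0,0,0]]'
python3 -m pendant '[[0,0,0.006,0,0,0],[0,0,0.006,0,0,0],[0,0,0,0,0,0]]'
python3 go.py R 39 85.5;
```

```text
time: 21.2
tool_pos: [615.6, 264.2, 154.7]
ee_rot: [0.001, 0.997, 0.077, -0.002]
contact_force: [-0.2, -0.2, -0.3]
grip_width: 0.545
gripper_force: 30.0
time: 21.6
tool_pos: [616.5, 264.6, 145.1]
ee_rot: [0.0, 0.997, 0.077, -0.0]
contact_force: [-0.3, 0.2, -1.3]
grip_width: 0.539
gripper_force: 30.0
time: 22.0
tool_pos: [616.2, 264.5, 133.3]
ee_rot: [0.0, 0.997, 0.078, -0.001]
contact_force: [-0.2, 0.2, -1.3]
grip_width: 0.541
gripper_force: 30.0
time: 22.3
tool_pos: [616.1, 264.5, 124.1]
ee_rot: [0.0, 0.997, 0.078, -0.001]
contact_force: [-0.8, -0.7, -0.6]
grip_width: 0.538
gripper_force: 30.0
tcp [616.1 264.5 124.1] F [-0.8 -0.7 -0.6] grip 0.538 30.0 t 22.3
shift total [-0.     -0.0001  0.0515] | /1: [-0.     -0.0001  0.0515]  turn [0.0001 0.0005 0.0001] | /1: [0.0001 0.0005 0.0001]
target 616.0 264.5
```

Sliding in cleanly. I'll seat it, release, and take the blank from slot 3.

```bash
python3 -m pendant '[[0,0,0.01,0,0,0],[0,0,0.01,0,0,0],[0,0,0,0,0,0]]'
python3 -m pendant '[[0,0,0.01,0,0,0],[0,0,0.01,0,0,0],[0,0,0.007,0,0,0],[0,0,0,0,0,0]]'
python3 -m pendant '[[0,0,0.003,0,0,0],[0,0,0.003,0,0,0],[0,0,0,0,0,0]]'
python3 -m pendant '[[0,0,0,0,0,0],[0,0,0,0,0,0],[0,0,0,0,0,0],[0,0,0,0,0,0],[0,0,0,0,0,0]]' -1
python3 -m pendant '[[0,0,-0.02,0,0,0],[0,0,-0.03,0,0,0],[0,0,-0.025,0,0,0],[0,0,0,0,0,0],[0,0,0,0,0,0]]'
python3 go.py R -13 140
```

```text
time: 22.6
tool_pos: [615.9, 264.4, 108.5]
ee_rot: [0.0, 0.997, 0.078, -0.001]
contact_force: [-0.0, 0.5, -0.3]
grip_width: 0.541
gripper_force: 30.0
time: 23.0
tool_pos: [616.1, 264.5, 88.7]
ee_rot: [0.0, 0.997, 0.078, -0.001]
contact_force: [-0.0, 0.1, -1.5]
grip_width: 0.544
gripper_force: 30.0
time: 23.3
tool_pos: [616.5, 264.9, 85.5]
ee_rot: [-0.0, 0.997, 0.078, -0.0]
contact_force: [-2.1, -0.8, 0.8]
grip_width: 0.539
gripper_force: 30.0
time: 23.8
tool_pos: [616.8, 264.7, 85.4]
ee_rot: [-0.0, 0.997, 0.077, 0.0]
contact_force: [0.8, -0.4, -1.2]
grip_width: 0.971
gripper_force: 0.0
time: 24.3
tool_pos: [616.9, 264.9, 142.3]
ee_rot: [-0.0, 0.997, 0.077, 0.001]
contact_force: [-0.6, -0.1, -0.7]
grip_width: 0.997
gripper_force: 0.0
tcp [616.9 264.9 142.3] F [-0.6 -0.1 -0.7] grip 0.997 0.0 t 24.3
shift total [-0.0706  0.0002  0.0029] | /2: [-0.0353  0.0001  0.0015]  turn [-0.0001 -0.0004  0.    ] | /1: [-0.0001 -0.0004  0.    ]
target 564.7 256.5
```

```bash
python3 -m pendant '[[-0.03,0,0,0,0,0],[-0.03,0,0,0,0,0],[-0.0106,0,0,0,0,0],[0,0,0,0,0,0],[0,0,0,0,0,0]]'
python3 -m pendant '[[0,0,0.03,0,0,0],[0,0,0.03,0,0,0],[0,0,0.0145,0,0,0],[0,0,0,0,0,0],[0,0,0,0,0,0]]'
python3 -m pendant '[[0,0,0,0,0,0],[0,0,0,0,0,0],[0,0,0,0,0,0],[0,0,0,0,0,0]]' 0.2
python3 -m pendant '[[0,0,0,0,0,0],[0,0,0,0,0,0],[0,0,0,0,0,0],[0,0,0,0,0,0]]' 1
python3 go.py R -13 85
python3 -m pendant '[[0,0,-0.02,0,0,0],[0,0,-0.03,0,0,0],[0,0,-0.04,0,0,0],[0,0,-0.045,0,0,0],[0,0,-0.05,0,0,0]]'
python3 -m pendant '[[0,0,0,0,0,0],[0,0,0,0,0,0],[0,0,0,0,0,0]]'
python3 go.py C 16 223
```

```text
time: 24.8
tool_pos: [565.1, 256.5, 141.5]
ee_rot: [0.0, 0.997, 0.077, 0.0]
contact_force: [0.9, 0.7, 0.7]
grip_width: 0.998
gripper_force: 0.0
time: 25.3
tool_pos: [565.1, 256.8, 86.1]
ee_rot: [-0.0, 0.997, 0.077, 0.0]
contact_force: [0.3, -0.1, -0.8]
grip_width: 1.002
gripper_force: 0.0
time: 25.7
tool_pos: [564.5, 256.6, 86.1]
ee_rot: [-0.0, 0.997, 0.077, 0.0]
contact_force: [0.4, -0.4, 0.1]
grip_width: 0.659
gripper_force: 0.0
time: 26.1
tool_pos: [564.4, 256.6, 85.8]
ee_rot: [-0.0, 0.997, 0.078, 0.0]
contact_force: [-0.1, 0.2, 0.6]
grip_width: 0.537
gripper_force: 30.0
tcp [564.4 256.6  85.8] F [-0.1  0.2  0.6] grip 0.537 30.0 t 26.1
shift total [0.0003 0.0002 0.0011] | /1: [0.0003 0.0002 0.0011]  turn [-0.     -0.      0.0001] | /1: [-0.     -0.      0.0001]
target 564.7 256.5
time: 26.6
tool_pos: [563.7, 256.2, 226.1]
ee_rot: [0.0, 0.997, 0.078, -0.001]
contact_force: [-0.2, 0.8, -0.3]
grip_width: 0.544
gripper_force: 30.0
time: 26.9
tool_pos: [563.5, 256.1, 223.6]
ee_rot: [0.0, 0.997, 0.078, -0.001]
contact_force: [-0.1, -0.3, -2.0]
grip_width: 0.537
gripper_force: 30.0
tcp [563.5 256.1 223.6] F [-0.1 -0.3 -2. ] grip 0.537 30.0 t 26.9
shift total [-0.1351  0.6392  0.0015] | /11: [-0.0123  0.0581  0.0001]  turn [0.0003 0.0006 0.0535] | /2: [0.0001 0.0003 0.0268]
target 537.5 -233.2
```

```bash
python3 -m pendant '[[-0.007,0.03,0,0,0,0],[-0.0123,0.0581,0,0,0,0],[-0.0123,0.0581,0,0,0,0],[-0.0123,0.0581,0,0,0,0],[-0.0123,0.0581,0,0,0,0]]'
python3 -m pendant '[[-0.0123,0.0581,0,0,0,0],[-0.0123,0.0581,0,0,0,0],[-0.0123,0.0581,0,0,0,0],[-0.0123,0.0581,0,0,0,0],[-0.0123,0.0581,0,0,0,0]]'
python3 -m pendant '[[-0.0051,0.0282,0,0,0,0.018],[0,0,0,0,0,0.018],[0,0,0,0,0,0.0175],[0,0,0,0,0,0],[0,0,0,0,0,0]]'
python3 -m pendant '[[0,0,0,0,0,0],[0,0,0,0,0,0]]'
python3 go.py C 16 150
```

```text
time: 27.4
tool_pos: [551.7, 53.7, 223.0]
ee_rot: [0.0, 0.997, 0.078, -0.001]
contact_force: [0.4, -0.0, -0.6]
grip_width: 0.541
gripper_force: 30.0
time: 27.9
tool_pos: [539.9, -168.3, 223.1]
ee_rot: [-0.0, 0.997, 0.078, -0.001]
contact_force: [0.5, -0.1, -0.2]
grip_width: 0.54
gripper_force: 30.0
time: 28.4
tool_pos: [540.5, -187.3, 223.8]
ee_rot: [-0.0, 1.0, -0.006, -0.001]
contact_force: [-0.2, -0.6, -1.4]
grip_width: 0.538
gripper_force: 30.0
time: 28.6
tool_pos: [540.7, -187.9, 224.3]
ee_rot: [-0.0, 1.0, -0.006, -0.0]
contact_force: [-0.2, -0.0, -1.2]
grip_width: 0.536
gripper_force: 30.0
tcp [ 540.7 -187.9  224.3] F [-0.2 -0.  -1.2] grip 0.536 30.0 t 28.6
shift total [-0.0035  0.0605  0.0991] | /2: [-0.0017  0.0303  0.0495]  turn [-0.0001  0.0001  0.0003] | /1: [-0.0001  0.0001  0.0003]
target 537.5 -233.2
```

I was one row short, so I'll complete the shift and then lower.

```bash
python3 -m pendant '[[-0.0035,0.03,0,0,0,0],[0,0.0305,0,0,0,0],[0,0,0,0,0,0],[0,0,0,0,0,0]]'
python3 -m pendant '[[0,0,0.03,0,0,0],[0,0,0.04,0,0,0],[0,0,0.025,0,0,0],[0,0,0,0,0,0],[0,0,0,0,0,0]]'
python3 go.py C 16 150
python3 -m pendant '[[0,0,0.008,0,0,0],[0,0,0.008,0,0,0],[0,0,0.006,0,0,0],[0,0,0,0,0,0]]'
python3 go.py C 16 85.5
```

```text
time: 29.0
tool_pos: [537.4, -233.6, 224.3]
ee_rot: [-0.0, 1.0, -0.007, -0.0]
contact_force: [0.6, 0.3, -0.9]
grip_width: 0.539
gripper_force: 30.0
time: 29.5
tool_pos: [537.9, -232.6, 153.6]
ee_rot: [-0.0, 1.0, -0.006, 0.0]
contact_force: [-0.6, -0.1, -0.8]
grip_width: 0.541
gripper_force: 30.0
tcp [ 537.9 -232.6  153.6] F [-0.6 -0.1 -0.8] grip 0.541 30.0 t 29.5
shift total [-0.0005  0.0008  0.0048] | /1: [-0.0005  0.0008  0.0048]  turn [-0.0002 -0.      0.0004] | /1: [-0.0002 -0.      0.0004]
target 537.5 -233.2
time: 29.9
tool_pos: [537.1, -233.4, 136.2]
ee_rot: [-0.0, 1.0, -0.006, -0.0]
contact_force: [-0.1, -0.0, -1.0]
grip_width: 0.537
gripper_force: 30.0
tcp [ 537.1 -233.4  136.2] F [-0.1 -0.  -1. ] grip 0.537 30.0 t 29.9
shift total [ 0.0006 -0.0002  0.0675] | /2: [ 0.0003 -0.0001  0.0338]  turn [-0.0001  0.0003  0.    ] | /1: [-0.0001  0.0003  0.    ]
target 537.5 -233.2
```

```bash
python3 -m pendant '[[0,0,0.008,0,0,0],[0,0,0.008,0,0,0],[0,0,0,0,0,0]]'
python3 -m pendant '[[0,0,0.01,0,0,0],[0,0,0.01,0,0,0],[0,0,0,0,0,0]]'
python3 -m pendant '[[0,0,0.01,0,0,0],[0,0,0.01,0,0,0],[0,0,0.007,0,0,0],[0,0,0,0,0,0]]'
python3 -m pendant '[[0,0,0.003,0,0,0],[0,0,0.001,0,0,0],[0,0,0,0,0,0]]'
python3 go.py C 16 85.7
```

```text
time: 30.2
tool_pos: [536.8, -233.4, 123.7]
ee_rot: [-0.0, 1.0, -0.006, -0.001]
contact_force: [-1.0, -0.2, -0.7]
grip_width: 0.54
gripper_force: 30.0
time: 30.5
tool_pos: [536.7, -233.2, 108.4]
ee_rot: [-0.0, 1.0, -0.006, -0.001]
contact_force: [-0.5, 0.4, -1.9]
grip_width: 0.538
gripper_force: 30.0
time: 30.9
tool_pos: [537.0, -233.3, 88.5]
ee_rot: [-0.0, 1.0, -0.006, -0.001]
contact_force: [0.2, -0.1, -0.9]
grip_width: 0.542
gripper_force: 30.0
time: 31.2
tool_pos: [537.6, -233.6, 86.5]
ee_rot: [0.0, 1.0, -0.006, 0.0]
contact_force: [-0.4, -0.5, -0.0]
grip_width: 0.542
gripper_force: 30.0
tcp [ 537.6 -233.6   86.5] F [-0.4 -0.5 -0. ] grip 0.542 30.0 t 31.2
shift total [-0.0001 -0.0005  0.0011] | /1: [-0.0001 -0.0005  0.0011]  turn [ 0.     -0.0001  0.    ] | /1: [ 0.     -0.0001  0.    ]
target 537.5 -233.2
```

Release it, then take the last board at −48 (64 mm toward −x).

```bash
python3 -m pendant '[[0,0,0.0012,0,0,0],[0,0,0,0,0,0],[0,0,0,0,0,0],[0,0,0,0,0,0],[0,0,0,0,0,0]]' -1
python3 -m pendant '[[0,0,-0.02,0,0,0],[0,0,-0.03,0,0,0],[0,0,-0.025,0,0,0],[0,0,0,0,0,0],[0,0,0,0,0,0]]'
python3 -m pendant '[[-0.03,0,0,0,0,0],[-0.035,0,0,0,0,0],[-0.0205,0,0,0,0,0],[0,0,0,0,0,0],[0,0,0,0,0,0]]'
python3 -m pendant '[[0,0,0.03,0,0,0],[0,0,0.03,0,0,0],[0,0,0.0145,0,0,0],[0,0,0,0,0,0],[0,0,0,0,0,0]]'
python3 -m pendant '[[0,0,0,0,0,0],[0,0,0,0,0,0],[0,0,0,0,0,0],[0,0,0,0,0,0]]' 0.2
python3 go.py C -48 85.5
```

```text
time: 31.7
tool_pos: [537.5, -233.6, 85.6]
ee_rot: [0.0, 1.0, -0.006, 0.0]
contact_force: [-1.5, -0.2, 0.7]
grip_width: 0.968
gripper_force: 0.0
time: 32.2
tool_pos: [537.7, -233.7, 142.4]
ee_rot: [0.0, 1.0, -0.006, 0.001]
contact_force: [0.3, 0.7, 0.5]
grip_width: 1.005
gripper_force: 0.0
time: 32.7
tool_pos: [473.7, -232.6, 141.5]
ee_rot: [-0.0, 1.0, -0.006, -0.0]
contact_force: [-0.1, 0.8, 0.1]
grip_width: 0.998
gripper_force: 0.0
time: 33.2
tool_pos: [474.0, -232.8, 86.2]
ee_rot: [0.0, 1.0, -0.006, 0.0]
contact_force: [-1.0, 1.0, -0.1]
grip_width: 0.999
gripper_force: 0.0
time: 33.6
tool_pos: [473.6, -232.9, 86.3]
ee_rot: [0.0, 1.0, -0.007, 0.0]
contact_force: [-0.9, 0.3, -0.2]
grip_width: 0.662
gripper_force: 0.0
tcp [ 473.6 -232.9   86.3] F [-0.9  0.3 -0.2] grip 0.662 0.0 t 33.6
shift total [-0.0001 -0.0007  0.0011] | /1: [-0.0001 -0.0007  0.0011]  turn [ 0.0001 -0.0002 -0.    ] | /1: [ 0.0001 -0.0002 -0.    ]
target 473.5 -232.4
```

```bash
python3 -m pendant '[[0,0,0,0,0,0],[0,0,0,0,0,0],[0,0,0,0,0,0],[0,0,0,0,0,0]]' 1
python3 -m pendant '[[0,0,-0.02,0,0,0],[0,0,-0.03,0,0,0],[0,0,-0.04,0,0,0],[0,0,-0.045,0,0,0],[0,0,-0.05,0,0,0]]'
python3 -m pendant '[[0,0,0,0,0,0],[0,0,0,0,0,0],[0,0,0,0,0,0]]'
python3 go.py R -13 223
```

```text
time: 34.0
tool_pos: [473.5, -232.7, 86.1]
ee_rot: [0.0, 1.0, -0.006, 0.0]
contact_force: [-0.8, 0.5, 2.5]
grip_width: 0.539
gripper_force: 30.0
time: 34.5
tool_pos: [472.5, -232.5, 225.2]
ee_rot: [-0.0, 1.0, -0.006, -0.001]
contact_force: [0.1, 0.2, -1.4]
grip_width: 0.541
gripper_force: 30.0
time: 34.8
tool_pos: [472.3, -232.4, 223.2]
ee_rot: [-0.0, 1.0, -0.006, -0.001]
contact_force: [1.4, -0.7, -0.8]
grip_width: 0.544
gripper_force: 30.0
tcp [ 472.3 -232.4  223.2] F [ 1.4 -0.7 -0.8] grip 0.544 30.0 t 34.8
shift total [ 1.147e-01 -6.533e-01  6.000e-04] | /11: [ 0.0104 -0.0594  0.0001]  turn [-0.0004  0.0008 -0.0534] | /2: [-0.0002  0.0004 -0.0267]
target 564.7 256.5
```

```bash
python3 -m pendant '[[0.0055,-0.03,0,0,0,0],[0.0104,-0.0594,0,0,0,0],[0.0104,-0.0594,0,0,0,0],[0.0104,-0.0594,0,0,0,0],[0.0104,-0.0594,0,0,0,0]]'
python3 -m pendant '[[0.0104,-0.0594,0,0,0,0],[0.0104,-0.0594,0,0,0,0],[0.0104,-0.0594,0,0,0,0],[0.0104,-0.0594,0,0,0,0],[0.0104,-0.0594,0,0,0,0]]'
python3 -m pendant '[[0.0104,-0.0594,0,0,0,0],[0.0052,-0.0293,0,0,0,-0.018],[0,0,0,0,0,-0.018],[0,0,0,0,0,-0.0175],[0,0,0,0,0,0]]'
python3 -m pendant '[[0,0,0,0,0,0],[0,0,0,0,0,0]]'
python3 go.py R -13 155
```

```text
time: 35.3
tool_pos: [510.2, -30.8, 223.0]
ee_rot: [-0.0, 1.0, -0.007, -0.002]
contact_force: [0.4, 0.4, -1.9]
grip_width: 0.538
gripper_force: 30.0
time: 35.8
tool_pos: [552.3, 191.1, 222.7]
ee_rot: [0.001, 1.0, -0.006, -0.002]
contact_force: [0.8, 1.5, -0.6]
grip_width: 0.54
gripper_force: 30.0
time: 36.3
tool_pos: [564.7, 255.7, 222.5]
ee_rot: [0.001, 0.997, 0.078, -0.002]
contact_force: [-0.5, -0.3, -1.5]
grip_width: 0.541
gripper_force: 30.0
time: 36.5
tool_pos: [565.4, 255.7, 224.0]
ee_rot: [0.0, 0.997, 0.077, -0.001]
contact_force: [-0.3, 0.8, -0.8]
grip_width: 0.538
gripper_force: 30.0
tcp [565.4 255.7 224. ] F [-0.3  0.8 -0.8] grip 0.538 30.0 t 36.5
shift total [-0.0007 -0.0013  0.092 ] | /2: [-0.0004 -0.0006  0.046 ]  turn [ 0.0001  0.0004 -0.0004] | /1: [ 0.0001  0.0004 -0.0004]
target 564.7 256.5
```

```bash
python3 -m pendant '[[-0.0004,-0.0008,0.02,0,0,0],[0,0,0.03,0,0,0],[0,0,0.03,0,0,0],[0,0,0.01,0,0,0],[0,0,0,0,0,0]]'
python3 -m pendant '[[0,0,0.005,0,0,0],[0,0,0.005,0,0,0],[0,0,0.005,0,0,0],[0,0,0,0,0,0]]'
python3 -m pendant '[[0,0,0.005,0,0,0],[0,0,0.005,0,0,0],[0,0,0.005,0,0,0],[0,0,0,0,0,0]]'
python3 -m pendant '[[0,0,0.006,0,0,0],[0,0,0.006,0,0,0],[0,0,0,0,0,0]]'
python3 go.py R -13 86;
```

```text
time: 37.0
tool_pos: [564.3, 256.1, 155.5]
ee_rot: [0.001, 0.997, 0.077, -0.001]
contact_force: [0.2, -0.0, -0.7]
grip_width: 0.541
gripper_force: 30.0
time: 37.4
tool_pos: [565.2, 256.5, 145.8]
ee_rot: [0.0, 0.997, 0.077, -0.0]
contact_force: [0.4, 0.0, -1.1]
grip_width: 0.539
gripper_force: 30.0
time: 37.8
tool_pos: [564.9, 256.4, 133.9]
ee_rot: [0.0, 0.997, 0.078, -0.001]
contact_force: [-0.6, 0.2, -1.2]
grip_width: 0.537
gripper_force: 30.0
time: 38.1
tool_pos: [564.8, 256.3, 124.8]
ee_rot: [0.0, 0.997, 0.078, -0.001]
contact_force: [-0.2, 0.6, -1.4]
grip_width: 0.54
gripper_force: 30.0
tcp [564.8 256.3 124.8] F [-0.2  0.6 -1.4] grip 0.54 30.0 t 38.1
shift total [-0.0002 -0.0003  0.0518] | /1: [-0.0002 -0.0003  0.0518]  turn [0.0001 0.0004 0.0001] | /1: [0.0001 0.0004 0.0001]
target 564.7 256.5
```

```bash
python3 -m pendant '[[0,0,0.01,0,0,0],[0,0,0.01,0,0,0],[0,0,0,0,0,0]]'
python3 -m pendant '[[0,0,0.01,0,0,0],[0,0,0.01,0,0,0],[0,0,0.007,0,0,0],[0,0,0,0,0,0]]'
python3 -m pendant '[[0,0,0.003,0,0,0],[0,0,0.003,0,0,0],[0,0,0,0,0,0]]'
python3 -m pendant '[[0,0,0,0,0,0],[0,0,0,0,0,0],[0,0,0,0,0,0],[0,0,0,0,0,0],[0,0,0,0,0,0]]' -1
python3 -m pendant '[[0,0,-0.03,0,0,0],[0,0,-0.04,0,0,0],[0,0,-0.05,0,0,0],[0,0,-0.05,0,0,0],[0,0.03,0,0,0,0]]'
python3 -m pendant '[[0,0.06,0,0,0,0],[0,0.06,0,0,0,0],[0,0.06,0,0,0,0],[0,0.06,0,0,0,0],[0,0.06,0,0,0,0]]'
python3 -m pendant '[[0,0.06,0,0,0,0],[0,0.06,0,0,0,0],[0,0.06,0,0,0,0],[0,0.06,0,0,0,0],[0,0,0,0,0,0]]'
python3 - <<'E'
from h import *
s=cap('side','s3'); t=cap('top','t3')
a=cv2.resize(s['color'][185:405,155:405],(455,400),interpolation=cv2.INTER_CUBIC); b=cv2.resize(t['color'][175:295,175:275],(333,400),interpolation=cv2.INTER_CUBIC)
cv2.imwrite('pics/z3.png',np.hstack([a,b]))
E
```

```text
time: 38.4
tool_pos: [564.5, 256.2, 109.2]
ee_rot: [0.0, 0.997, 0.078, -0.001]
contact_force: [-0.5, 0.1, -1.2]
grip_width: 0.546
gripper_force: 30.0
time: 38.8
tool_pos: [564.9, 256.3, 89.4]
ee_rot: [0.0, 0.997, 0.077, -0.001]
contact_force: [-0.5, -0.6, -0.4]
grip_width: 0.541
gripper_force: 30.0
time: 39.1
tool_pos: [565.1, 256.7, 86.1]
ee_rot: [0.0, 0.997, 0.078, -0.0]
contact_force: [-2.0, -0.7, 0.4]
grip_width: 0.544
gripper_force: 30.0
time: 39.6
tool_pos: [565.4, 256.6, 85.9]
ee_rot: [-0.0, 0.997, 0.077, 0.0]
contact_force: [0.4, -0.7, 0.4]
grip_width: 0.972
gripper_force: 0.0
time: 40.1
tool_pos: [570.7, 239.6, 219.3]
ee_rot: [-0.003, 0.997, 0.08, 0.004]
contact_force: [0.6, 0.0, 0.6]
grip_width: 0.997
gripper_force: 0.0
time: 40.6
tool_pos: [603.7, 10.3, 213.6]
ee_rot: [0.0, 0.997, 0.078, 0.0]
contact_force: [1.1, -1.0, 0.5]
grip_width: 1.001
gripper_force: 0.0
time: 41.1
tool_pos: [630.7, -175.2, 213.2]
ee_rot: [0.003, 0.997, 0.072, -0.0]
contact_force: [0.5, -0.8, -0.2]
grip_width: 0.997
gripper_force: 0.0
```

View pics/z3.png

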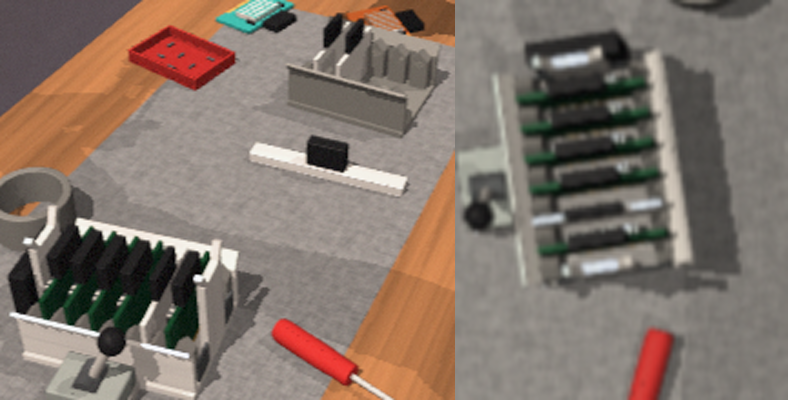

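View pics/t3.png

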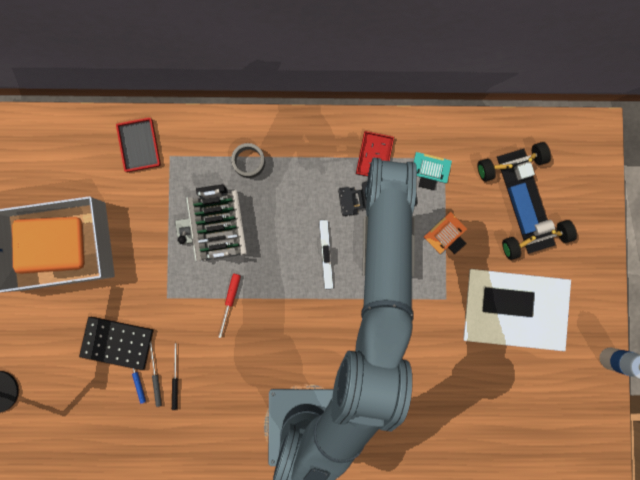

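The rack now holds five boards and one blank, and the pulled blanks stand in carrier slots +16 and +48. The bar has been knocked to about (326,255). I'll re-measure the bar and refine the rack.

```bash
python3 - <<'E'
from fit2 import *
t=load('t3'); s=load('s3')
def rect(im,roi):
    u0,v0,u1,v1=roi; g=cv2.resize(im['color'][v0:v1,u0:u1].min(2),None,fx=4,fy=4,interpolation=cv2.INTER_LINEAR); m=(g>165).astype(np.uint8)
    m=cv2.morphologyEx(m,cv2.MORPH_CLOSE,np.ones((61,61)))
    n,l,st,c=cv2.connectedComponentsWithStats(m); i=1+st[1:,4].argmax(); ys,xs=np.where(l==i)
    r=cv2.minAreaRect(np.c_[xs,ys].astype(np.float32)); b=(cv2.boxPoints(r)+.5)/4-.5+[u0,v0]; return b
b=rect(t,(308,210,345,297)); W=unproj(t,b,15)[:,:2]; print('top box',W.round(1).tolist(),W.mean(0).round(1))
e=sorted([(np.linalg.norm(W[1]-W[0]),W[1]-W[0]),(np.linalg.norm(W[2]-W[1]),W[2]-W[1])],key=lambda q:q[0])
d=e[1][1]; print('len',e[1][0],e[0][0],'yaw',np.arctan(d[1]/d[0]))
tb=(t,(310,210,340,297)); sb=(s,(290,258,385,295)); B=barmodel(); p0=(W.mean(0)[0],W.mean(0)[1],np.arctan(d[1]/d[0]))
for n,v in(('bar',[tb,sb]),('T',[tb]),('S',[sb])): print(n,*fit(v,B,p0))
R=rackmodel(['b','p','b','b','b','b']); 
tr=(t,(200,196,245,262)); sr=(s,(172,295,272,355))
for n,v in(('rack',[tr,sr]),('T',[tr]),('S',[sr])): print(n,*fit(v,R,(577.5,258.5,.155)))
E
```

```text
top box [[476.5, -46.6], [478.6, -71.3], [399.2, -77.8], [397.2, -53.1]] [437.9 -62.2]
len 79.62151092327942 24.781476794310905 yaw 0.08150849529306069
bar [ 5.00059033e+02 -5.72364232e+01 -2.16035857e-01] 19.307861328125
T [ 4.97806938e+02 -5.78529071e+01  8.44034087e-04] 6.978309154510498
S [ 4.98842051e+02 -5.61717925e+01  2.82042949e-01] 7.513658046722412
rack [5.78856057e+02 2.58581971e+02 1.56186675e-01] 36.7774658203125
T [5.77626799e+02 2.57102459e+02 1.54630674e-01] 13.661006927490234
S [5.79994045e+02 2.58712736e+02 1.62644549e-01] 16.733295440673828
```

```bash
python3 - <<'E'
from h import *
t=load('t3')
u0,v0,u1,v1=310,212,342,296
g=cv2.resize(t['color'][v0:v1,u0:u1].min(2),None,fx=4,fy=4,interpolation=cv2.INTER_LINEAR)
for thr in(150,175,200):
    n,l,st,c=cv2.connectedComponentsWithStats((g>thr).astype(np.uint8)); ys,xs=np.where(np.isin(l,[i for i in range(1,n) if st[i,4]>300]))
    b=(cv2.boxPoints(cv2.minAreaRect(np.c_[xs,ys].astype(np.float32)))+.5)/4-.5+[u0,v0]; W=unproj(t,b,15)[:,:2]
    d=max([W[1]-W[0],W[2]-W[1]],key=np.linalg.norm); print(thr,W.mean(0).round(1),np.linalg.norm(W[1]-W[0]).round(1),np.linalg.norm(W[2]-W[1]).round(1),np.arctan(d[1]/d[0]).round(4))
E
```

```text
150 [498.5 -56.9] 26.7 203.3 0.0822
175 [498.6 -57.2] 24.2 200.0 0.0832
200 [498.6 -57.1] 21.1 196.7 0.0842
```

```bash
python3 go.py 499 -56.8 150 0.083
```

```text
tcp [ 631.1 -167.   213.1] F [-0.3  0.7 -0.5] grip 1.001 0.0 t 41.2
shift total [-0.1517 -0.172   0.0842] | /4: [-0.0379 -0.043   0.0211]  turn [-0.      0.0001  0.0221] | /1: [-0.      0.0001  0.0221]
```

```bash
python3 -m pendant '[[-0.0379,-0.043,0.01,0,0,0],[-0.0379,-0.043,0.01,0,0,0],[-0.0379,-0.043,0.03,0,0,0],[-0.0379,-0.043,0.034,0,0,0],[0,0,0,0,0,0.0221]]'
python3 -m pendant '[[0,0,0,0,0,0],[0,0,0,0,0,0]]'
python3 go.py 499 -56.8 60 0.083
```

```text
time: 41.7
tool_pos: [490.7, -49.8, 147.0]
ee_rot: [-0.002, 0.999, 0.047, -0.006]
contact_force: [0.6, -1.1, 0.2]
grip_width: 1.0
gripper_force: 0.0
time: 41.9
tool_pos: [500.3, -55.0, 151.2]
ee_rot: [-0.0, 0.999, 0.044, 0.001]
contact_force: [-0.1, 1.4, -0.1]
grip_width: 0.996
gripper_force: 0.0
tcp [500.3 -55.  151.2] F [-0.1  1.4 -0.1] grip 0.996 0.0 t 41.9
shift total [-0.0022  0.0022  0.1216] | /2: [-0.0011  0.0011  0.0608]  turn [ 0.     -0.0007  0.0019] | /1: [ 0.     -0.0007  0.0019]
```

```bash
python3 -m pendant '[[-0.001,0.001,0.04,0,0,0.0015],[0,0,0.04,0,0,0],[0,0,0.0416,0,0,0],[0,0,0,0,0,0],[0,0,0,0,0,0]]'
python3 go.py 499 -56.8 22.5 0.083
python3 -m pendant '[[0,0,0.02,0,0,0],[0,0,0.02,0,0,0],[0,0,0.01,0,0,0],[0,0,0,0,0,0],[0,0,0,0,0,0]]'
python3 go.py 499 -56.8 22.5 0.083
```

```text
time: 42.4
tool_pos: [499.3, -56.7, 59.8]
ee_rot: [-0.0, 0.999, 0.041, 0.0]
contact_force: [-1.0, 0.1, -1.2]
grip_width: 1.001
gripper_force: 0.0
tcp [499.3 -56.7  59.8] F [-1.   0.1 -1.2] grip 1.001 0.0 t 42.4
shift total [-0.0005  0.0001  0.0497] | /1: [-0.0005  0.0001  0.0497]  turn [-0.     -0.0002 -0.0005] | /1: [-0.     -0.0002 -0.0005]
time: 42.9
tool_pos: [499.3, -56.8, 22.8]
ee_rot: [0.0, 0.999, 0.04, 0.001]
contact_force: [0.4, 0.2, 0.5]
grip_width: 1.002
gripper_force: 0.0
tcp [499.3 -56.8  22.8] F [0.4 0.2 0.5] grip 1.002 0.0 t 42.9
shift total [-0.0005  0.      0.0004] | /1: [-0.0005  0.      0.0004]  turn [ 0.0001 -0.0005 -0.0006] | /1: [ 0.0001 -0.0005 -0.0006]
```

```bash
python3 -m pendant '[[0,0,0,0,0,0],[0,0,0,0,0,0],[0,0,0,0,0,0],[0,0,0,0,0,0],[0,0,0,0,0,0]]' 0.5
python3 -m pendant '[[0,0,0,0,0,0],[0,0,0,0,0,0],[0,0,0,0,0,0],[0,0,0,0,0,0],[0,0,0,0,0,0]]' 1
python3 go.py 499 -56.8 22.5 0.083
python3 -m pendant '[[0,0,-0.02,0,0,0],[0,0,-0.04,0,0,0],[0,0,-0.055,0,0,0],[0,0,-0.055,0,0,0],[0,0,-0.06,0,0,0]]'
python3 -m pendant '[[0,0,-0.03,0,0,0],[0,0,0,0,0,0],[0,0,0,0,0,0]]'
python3 go.py 578 258 217 0.155
```

```text
time: 43.4
tool_pos: [498.4, -56.7, 21.8]
ee_rot: [0.0, 0.999, 0.04, 0.0]
contact_force: [0.9, -0.7, 0.0]
grip_width: 0.566
gripper_force: 0.0
time: 43.9
tool_pos: [498.4, -56.5, 21.7]
ee_rot: [-0.0, 0.999, 0.041, -0.0]
contact_force: [0.3, -0.1, -0.6]
grip_width: 0.201
gripper_force: 29.8
tcp [498.4 -56.5  21.7] F [ 0.3 -0.1 -0.6] grip 0.201 29.8 t 43.9
shift total [ 0.0008  0.0005 -0.0011] | /1: [ 0.0008  0.0005 -0.0011]  turn [-0.0001  0.     -0.0006] | /1: [-0.0001  0.     -0.0006]
time: 44.4
tool_pos: [497.3, -56.8, 195.2]
ee_rot: [-0.0, 0.999, 0.04, -0.001]
contact_force: [0.7, -1.2, -3.4]
grip_width: 0.201
gripper_force: 29.8
time: 44.7
tool_pos: [497.7, -56.8, 215.9]
ee_rot: [0.0, 0.999, 0.04, -0.001]
contact_force: [-1.3, -0.1, -3.1]
grip_width: 0.196
gripper_force: 29.8
tcp [497.7 -56.8 215.9] F [-1.3 -0.1 -3.1] grip 0.196 29.8 t 44.7
shift total [ 0.1406 -0.4097 -0.0017] | /7: [ 0.0201 -0.0585 -0.0002]  turn [ 0.      0.0003 -0.0236] | /1: [ 0.      0.0003 -0.0236]
```

```bash
python3 -m pendant '[[0.012,-0.035,0,0,0,0],[0.0201,-0.0585,0,0,0,0],[0.0201,-0.0585,0,0,0,0],[0.0201,-0.0585,0,0,0,0],[0.0201,-0.0585,0,0,0,0]]'
python3 -m pendant '[[0.0201,-0.0585,0,0,0,0],[0.0201,-0.0585,0,0,0,-0.008],[0.008,-0.0232,0,0,0,-0.0156],[0,0,0,0,0,0],[0,0,0,0,0,0]]'
python3 -m pendant '[[0,0,0,0,0,0],[0,0,0,0,0,0]]'
python3 go.py 578 258 155 0.155
python3 - <<'E'
from fit2 import *
s=cap('side','s4'); t=cap('top','t4')
a=cv2.resize(s['color'][240:400,140:300],(400,400),interpolation=cv2.INTER_CUBIC); b=cv2.resize(t['color'][165:265,165:265],(400,400),interpolation=cv2.INTER_CUBIC)
cv2.imwrite('pics/z4.png',np.hstack([a,b]))
E
```

```text
time: 45.2
tool_pos: [549.9, 151.3, 213.9]
ee_rot: [0.001, 0.999, 0.04, -0.002]
contact_force: [0.8, 0.4, -2.0]
grip_width: 0.204
gripper_force: 29.8
time: 45.7
tool_pos: [577.0, 256.9, 214.0]
ee_rot: [0.001, 0.997, 0.077, -0.002]
contact_force: [-0.3, -1.0, -2.3]
grip_width: 0.198
gripper_force: 29.8
time: 45.9
tool_pos: [578.2, 255.9, 216.1]
ee_rot: [0.001, 0.997, 0.076, -0.0]
contact_force: [-0.5, 0.1, -2.8]
grip_width: 0.202
gripper_force: 29.8
tcp [578.2 255.9 216.1] F [-0.5  0.1 -2.8] grip 0.202 29.8 t 45.9
shift total [ 0.0002 -0.0029  0.0815] | /2: [ 0.0001 -0.0014  0.0407]  turn [ 0.0004  0.0003 -0.0007] | /1: [ 0.0004  0.0003 -0.0007]
```

View pics/z4.png

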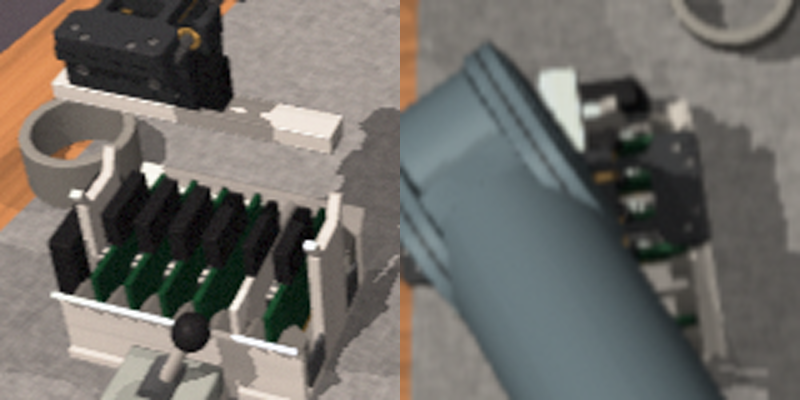

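The bar hangs parallel above the notches. Lowering.

```bash
python3 -m pendant '[[0,-0.0024,0.02,0,0,-0.0007],[0,0,0.03,0,0,0],[0,0,0.028,0,0,0],[0,0,0,0,0,0],[0,0,0,0,0,0]]'
python3 go.py 578 258 132 0.155
python3 -m pendant '[[0,0,0.004,0,0,0],[0,0,0.004,0,0,0],[0,0,0,0,0,0]]'
python3 -m pendant '[[0,0,0.004,0,0,0],[0,0,0.004,0,0,0],[0,0,0,0,0,0]]'
python3 go.py 578 258 132 0.155
```

```text
time: 46.5
tool_pos: [577.7, 259.5, 157.8]
ee_rot: [0.0, 0.997, 0.079, -0.0]
contact_force: [0.6, -0.7, -2.6]
grip_width: 0.202
gripper_force: 29.8
tcp [577.7 259.5 157.8] F [ 0.6 -0.7 -2.6] grip 0.202 29.8 t 46.5
shift total [0.0001 0.002  0.0344] | /1: [0.0001 0.002  0.0344]  turn [0.0001 0.0003 0.0008] | /1: [0.0001 0.0003 0.0008]
time: 46.8
tool_pos: [578.0, 259.7, 152.4]
ee_rot: [-0.0, 0.997, 0.079, 0.0]
contact_force: [-0.1, 0.1, -2.8]
grip_width: 0.205
gripper_force: 29.8
time: 47.1
tool_pos: [577.7, 259.5, 145.7]
ee_rot: [0.0, 0.997, 0.079, -0.0]
contact_force: [0.4, 0.1, -2.9]
grip_width: 0.202
gripper_force: 29.8
tcp [577.7 259.5 145.7] F [ 0.4  0.1 -2.9] grip 0.202 29.8 t 47.1
shift total [0.0001 0.002  0.0183] | /1: [0.0001 0.002  0.0183]  turn [0.0001 0.0002 0.0008] | /1: [0.0001 0.0002 0.0008]
```

```bash
python3 -m pendant '[[0,0.0016,0.003,0,0,0.0008],[0,0,0.003,0,0,0],[0,0,0,0,0,0]]'
python3 -m pendant '[[0,0,0.003,0,0,0],[0,0,0.003,0,0,0],[0,0,0,0,0,0]]'
python3 -m pendant '[[0,0,0.003,0,0,0],[0,0,0,0,0,0],[0,0,0,0,0,0]]'
python3 go.py 578 258 132 0.155
```

```text
time: 47.4
tool_pos: [577.9, 258.2, 141.3]
ee_rot: [0.0, 0.997, 0.077, -0.0]
contact_force: [0.2, -1.0, -1.8]
grip_width: 0.198
gripper_force: 29.8
time: 47.7
tool_pos: [577.9, 258.3, 136.8]
ee_rot: [0.0, 0.997, 0.077, -0.0]
contact_force: [0.1, 0.0, -2.5]
grip_width: 0.204
gripper_force: 29.8
time: 48.0
tool_pos: [578.1, 258.4, 134.9]
ee_rot: [0.0, 0.997, 0.077, -0.0]
contact_force: [0.5, 0.3, -2.4]
grip_width: 0.199
gripper_force: 29.8
tcp [578.1 258.4 134.9] F [ 0.5  0.3 -2.4] grip 0.199 29.8 t 48.0
shift total [-0.0002  0.0005  0.0039] | /1: [-0.0002  0.0005  0.0039]  turn [ 0.      0.     -0.0001] | /1: [ 0.      0.     -0.0001]
```

```bash
python3 -m pendant '[[0,0,0.002,0,0,0],[0,0,0,0,0,0],[0,0,0,0,0,0]]'
python3 -m pendant '[[0,0,0.002,0,0,0],[0,0,0,0,0,0],[0,0,0,0,0,0]]'
python3 -m pendant '[[0,0,0.001,0,0,0],[0,0,0,0,0,0],[0,0,0,0,0,0]]'
```

```text
time: 48.3
tool_pos: [578.1, 258.4, 133.4]
ee_rot: [0.0, 0.997, 0.077, -0.0]
contact_force: [-0.7, -0.9, -2.7]
grip_width: 0.201
gripper_force: 29.8
time: 48.6
tool_pos: [578.1, 258.4, 131.9]
ee_rot: [0.0, 0.997, 0.077, -0.0]
contact_force: [0.1, 0.4, -3.0]
grip_width: 0.2
gripper_force: 29.8
time: 48.9
tool_pos: [578.2, 258.5, 131.7]
ee_rot: [-0.0, 0.997, 0.077, 0.0]
contact_force: [-2.3, -0.5, 3.4]
grip_width: 0.201
gripper_force: 29.8
```

The bar touched down at the predicted height (131.7). Releasing, then going to the lever.

```bash
python3 -m pendant '[[0,0,0,0,0,0],[0,0,0,0,0,0],[0,0,0,0,0,0],[0,0,0,0,0,0],[0,0,0,0,0,0]]' -0.2
python3 -m pendant '[[0,0,-0.01,0,0,0],[0,0,-0.03,0,0,0],[0,0,-0.04,0,0,0],[0,0,-0.04,0,0,0],[0,0,-0.02,0,0,0]]'
python3 -m pendant '[[0,0,0,0,0,0],[0,0,0,0,0,0],[0,0,0,0,0,0],[0,0,0,0,0,0],[0,0,0,0,0,0]]' 1
python3 - <<'E'
from go import *
x,y,yaw=slot(RK,-72,97); print('lever start'); rel(x,y,230,yaw)
E
```

```text
time: 49.4
tool_pos: [578.2, 258.5, 131.2]
ee_rot: [-0.0, 0.997, 0.077, 0.0]
contact_force: [0.2, 1.0, 1.1]
grip_width: 0.594
gripper_force: 0.0
time: 49.9
tool_pos: [579.3, 259.2, 239.6]
ee_rot: [-0.001, 0.997, 0.077, 0.002]
contact_force: [-0.2, 0.3, 0.3]
grip_width: 0.601
gripper_force: 0.0
time: 50.4
tool_pos: [577.7, 258.2, 235.1]
ee_rot: [0.0, 0.997, 0.077, -0.001]
contact_force: [-0.6, -0.2, -0.2]
grip_width: 0.166
gripper_force: 0.0
lever start
tcp [577.7 258.2 235.1] F [-0.6 -0.2 -0.2] grip 0.166 0.0 t 50.4
shift total [-0.0962 -0.1297  0.007 ] | /3: [-0.0321 -0.0432  0.0023]  turn [ 0.0002  0.0005 -0.    ] | /1: [ 0.0002  0.0005 -0.    ]
```

```bash
python3 -m pendant '[[-0.0321,-0.0432,0,0,0,0],[-0.0321,-0.0432,0,0,0,0],[-0.0321,-0.0432,0,0,0,0],[-0.006,-0.008,0,0,0,0],[0,0,0,0,0,0]]' 1
python3 -m pendant '[[0,0,0,0,0,0],[0,0,0,0,0,0]]'
python3 - <<'E'
from go import *
x,y,yaw=slot(RK,-78,103); rel(x,y,100,yaw)
E
```

```text
time: 50.9
tool_pos: [485.1, 350.0, 236.1]
ee_rot: [-0.0, 0.997, 0.079, -0.0]
contact_force: [0.7, 0.0, 0.3]
grip_width: 0.003
gripper_force: 0.0
time: 51.1
tool_pos: [488.0, 346.8, 236.0]
ee_rot: [0.0, 0.997, 0.076, 0.0]
contact_force: [-0.1, 0.3, -0.4]
grip_width: 0.004
gripper_force: 0.0
tcp [488.  346.8 236. ] F [-0.1  0.3 -0.4] grip 0.004 0.0 t 51.1
shift total [-0.0043 -0.0027  0.1813] | /3: [-0.0014 -0.0009  0.0604]  turn [ 0.0003 -0.0001 -0.001 ] | /1: [ 0.0003 -0.0001 -0.001 ]
```

```bash
python3 -m pendant '[[-0.0043,-0.0027,0.04,0,0,-0.001],[0,0,0.05,0,0,0],[0,0,0.05,0,0,0],[0,0,0.0413,0,0,0],[0,0,0,0,0,0]]'
python3 -m pendant '[[0,0,0,0,0,0],[0,0,0,0,0,0]]'
python3 - <<'E'
from go import *
x,y,yaw=slot(RK,10,103); rel(x,y,100,yaw)
from h import *
s=cap('side','s5'); c=s['color'][240:420,140:320]; cv2.imwrite('pics/z5.png',cv2.resize(c,(540,540),interpolation=cv2.INTER_CUBIC))
E
```

```text
time: 51.6
tool_pos: [481.6, 346.6, 96.1]
ee_rot: [0.003, 0.997, 0.078, -0.003]
contact_force: [-0.3, 0.8, 0.6]
grip_width: 0.005
gripper_force: 0.0
time: 51.8
tool_pos: [484.4, 350.6, 102.1]
ee_rot: [-0.001, 0.997, 0.078, 0.001]
contact_force: [-0.2, 0.4, -0.2]
grip_width: 0.007
gripper_force: 0.0
tcp [484.4 350.6 102.1] F [-0.2  0.4 -0.2] grip 0.007 0.0 t 51.8
shift total [0.1169 0.0034 0.0032] | /2: [0.0585 0.0017 0.0016]  turn [-0.0004 -0.0009  0.0007] | /1: [-0.0004 -0.0009  0.0007]
```

View pics/z5.png

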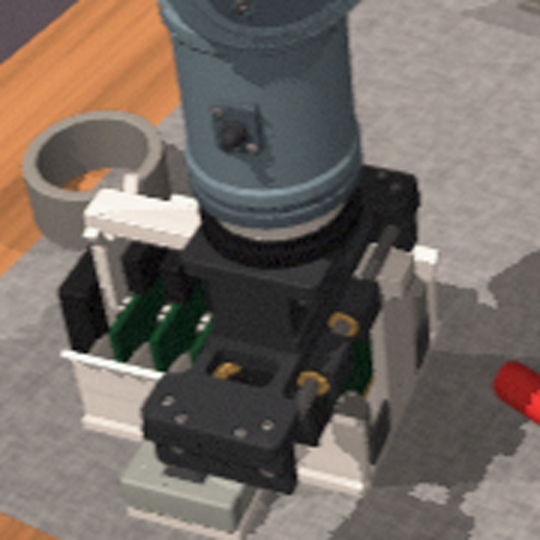

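The bar lies in the notches. Now pushing the lever.

```bash
python3 -m pendant '[[0.02,0.0,0,0,0,0],[0.02,0.0,0,0,0,0],[0.02,0,0,0,0,0],[0,0,0,0,0,0]]'
python3 -m pendant '[[0.02,0.0,0,0,0,0],[0.02,0,0,0,0,0],[0.01,0,0,0,0,0],[0,0,0,0,0,0]]'
python3 - <<'E'
from go import *
x,y,yaw=slot(RK,12,103); rel(x,y,101,yaw)
E
```

```text
time: 52.25
tool_pos: [529.9, 357.7, 102.2]
ee_rot: [-0.001, 0.997, 0.078, 0.002]
contact_force: [0.2, -0.5, 0.1]
grip_width: 0.007
gripper_force: 0.0
time: 52.65
tool_pos: [565.1, 363.0, 100.7]
ee_rot: [-0.0, 0.997, 0.079, 0.001]
contact_force: [-0.2, 0.3, -0.5]
grip_width: 0.003
gripper_force: 0.0
tcp [565.1 363.  100.7] F [-0.2  0.3 -0.5] grip 0.003 0.0 t 52.65
shift total [ 0.0109  0.003  -0.0003] | /1: [ 0.0109  0.003  -0.0003]  turn [-0.0001 -0.0004  0.0007] | /1: [-0.0001 -0.0004  0.0007]
```

```bash
python3 -m pendant '[[0.006,0.002,0,0,0,0],[0.005,0,0,0,0,0],[0,0,0,0,0,0]]'
python3 -m pendant '[[0.003,0,0,0,0,0],[0,0,0,0,0,0],[0,0,0,0,0,0]]'
python3 -m pendant '[[0.003,0,0,0,0,0],[0,0,0,0,0,0],[0,0,0,0,0,0]]'
python3 - <<'E'
from h import *
s=cap('side','s6'); c=s['color'][280:430,140:320]; cv2.imwrite('pics/z6.png',cv2.resize(c,(540,450),interpolation=cv2.INTER_CUBIC))
E
```

```text
time: 52.95
tool_pos: [573.0, 362.7, 100.3]
ee_rot: [0.0, 0.997, 0.079, 0.0]
contact_force: [-1.0, 0.1, 0.8]
grip_width: 0.004
gripper_force: 0.2
time: 53.25
tool_pos: [574.6, 363.1, 100.1]
ee_rot: [0.0, 0.997, 0.079, -0.0]
contact_force: [-1.2, -0.9, -0.7]
grip_width: 0.004
gripper_force: 0.9
time: 53.55
tool_pos: [575.3, 363.3, 99.7]
ee_rot: [0.001, 0.997, 0.079, -0.002]
contact_force: [-6.0, -1.6, 2.6]
grip_width: 0.009
gripper_force: 3.4
```

The end stop is felt at 6 N. Retreating, then a final look.

```bash
python3 -m pendant '[[-0.01,0,0,0,0,0],[-0.03,0,0,0,0,0],[-0.02,0,0,0,0,0],[0,0,0,0,0,0]]'
python3 -m pendant '[[0,0,-0.03,0,0,0],[0,0,-0.05,0,0,0],[0,0,-0.06,0,0,0],[0,0,-0.06,0,0,0],[0,0,-0.02,0,0,0]]'
python3 -m pendant '[[0,0,0,0,0,0],[0,0.03,0,0,0,0],[0,0.06,0,0,0,0],[0,0.06,0,0,0,0],[0,0.06,0,0,0,0]]'
python3 -m pendant '[[0,0.06,0,0,0,0],[0,0.06,0,0,0,0],[0,0.06,0,0,0,0],[0,0.06,0,0,0,0],[0,0.06,0,0,0,0]]'
python3 -m pendant '[[0,0.06,0,0,0,0],[0,0.06,0,0,0,0],[0,0,0,0,0,0],[0,0,0,0,0,0]]'
python3 - <<'E'
from fit2 import *
s=cap('side','s7'); t=cap('top','t7')
B=[(k,b+[0,0,110]) for k,b in barmodel()]+[(1,box((34,95,95),(20,20,20)))]; p=(578,258,.155)
a=cv2.resize(overlay(s,B[1:],p)[270*4:410*4,150*4:310*4],(457,400),interpolation=cv2.INTER_AREA); b=cv2.resize(overlay(t,B,p)[175*4:275*4,175*4:260*4],(340,400),interpolation=cv2.INTER_AREA)
cv2.imwrite('pics/z7.png',np.hstack([a,b]))
E
```

```text
time: 54.0
tool_pos: [531.3, 356.8, 100.6]
ee_rot: [-0.0, 0.997, 0.08, -0.0]
contact_force: [0.0, 0.4, -0.5]
grip_width: 0.004
gripper_force: 0.0
time: 54.5
tool_pos: [535.9, 358.1, 271.2]
ee_rot: [-0.002, 0.997, 0.078, 0.004]
contact_force: [0.1, 0.3, 0.8]
grip_width: 0.006
gripper_force: 0.0
time: 55.0
tool_pos: [557.1, 198.6, 262.8]
ee_rot: [0.001, 0.997, 0.079, -0.001]
contact_force: [0.3, -1.2, 0.6]
grip_width: 0.004
gripper_force: 0.0
time: 55.5
tool_pos: [592.2, -23.6, 262.9]
ee_rot: [0.0, 0.997, 0.079, -0.001]
contact_force: [0.3, -0.1, 1.1]
grip_width: 0.005
gripper_force: 0.0
time: 55.9
tool_pos: [606.2, -111.6, 262.9]
ee_rot: [-0.0, 0.997, 0.077, -0.002]
contact_force: [1.1, 0.5, -0.9]
grip_width: 0.006
gripper_force: 0.0
```

View pics/z7.png

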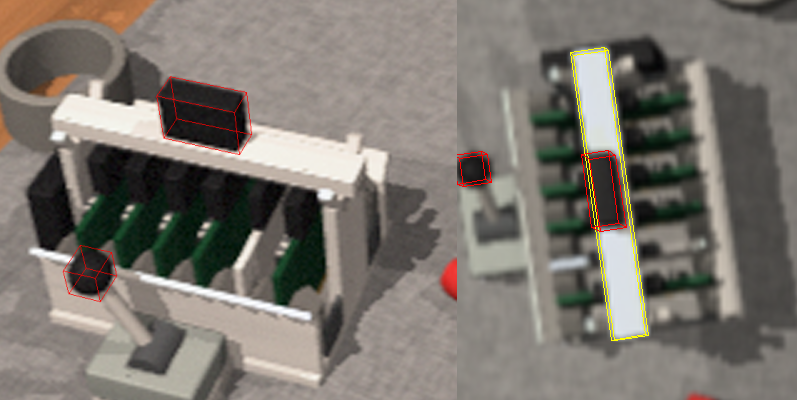

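The bar fills its modelled place in both notches, and the lever ball sits at the "on" position (side crop 90,272). Handing in.

```bash
python3 -c "
from rig import manip
print(manip.sign_off())"
```

```text
the job is handed in; nothing more can be done
None
```

I handed the job in at about 56 s of the 210 s: all three waiting boards are in the rack, two blanks stand in the carrier, the bar lies in both notches and the lever is on. The last pictures agreed with this, but the hand-in returned no verdict.

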